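Clamp down the lid of a specimen pressure vessel

ROBOT

A 7-joint arm with a two-finger parallel gripper is mounted at the origin on the work surface. World frame = base frame: x ahead of the robot, y to its left, z up, the work surface at z = 0. Lengths are in mm, angles in degrees, forces in N, time in s.
With the tool pointing down it reaches from about 400 to 900 mm from the base axis. Payload 5.6 kg.
Tool frame: the origin (TCP) lies between the finger pads; the fingertips stand 19 mm ahead of it and the grasp point (between the pads) is the TCP (r.finger_overhang is the distance from the TCP to the fingertips, in mm); z points along the fingers, y is the direction in which the jaws open and shut (so a half turn about z gives the same grasp; the last joint's range is limited). The gripper opens to 92 mm and grips with 3 to 60 N. Pads are 20 mm wide; open, the fingers measure 128 mm over their backs; the gripper's body (75 mm by 189 mm) begins 69 mm behind the grasp point.
Start: joints at [-76.776, 26.786, -0.665, 91.828, 0.344, 61.387, -3.226], TCP at [175.795, 625.783, 233.592] pointing down, gripper open.
Joint ranges: [-144.91, 144.91], [-17.63, 115.5], [-89.93, 88.59], [15.96, 139.68], [-74.01, 254.01], [8.47, 105.57], [-167.45, 167.45]. Speed limits (degrees/s): [147.25, 147.25, 180, 180, 180, 180, 180].

INTERFACE

Orientations are given as [roll, pitch, yaw] about the fixed x, y, z axes, in that order (R = Rz(yaw) Ry(pitch) Rx(roll)).
In Python, from bench import observe, imaging, r gives the robot as it stands.
- The arm moves only by the tool jog_arm, never from a script. Its arguments are lists of equal length, an entry for each row: "xyz": the shift along the tool's x, y, z in m, a list of three; "twist": the turn, a rotation vector about the tool's x, y, z in rad, a list of three; "claw": the finger opening in m, from 0 to 0.0919. A call has 1 to 10 rows; each row is the pose to reach, as a shift and turn from the pose measured when the call began, along the tool's axes at that moment; what a row does not reach only later rows make up. A row lasts 1/8 s, in which the tool goes at most 62.5 mm and 10.7 degrees, less where a joint would pass 70% of its speed; a pose out of reach is approached as far as the arm can. A call with a gripper value outside its range is refused whole. The fingers move at their own pace and stop on an object; "force" is the grip in N (left out, the last holds). Time passes only in rows, so rows that repeat a pose let the fingers close. It gives the time, the measured TCP pose, the force and the opening at its end, in the units of the state.
- observe(): the state, without advancing time (a new reading comes with each control period).
- imaging.capture(name): name is "scene" or "top"; returns a dict with "color" (400x640x3 uint8, red, green, blue), "depth" (400x640 float32, mm along the optical axis (not along the pixel's ray), 0 where there is no reading), "K" (3x3 intrinsics, pixels), "dist_coeffs" ([k1, k2, p1, p2, k3] as OpenCV has them; the pictures are not rectified), "rvec" (rotation vector, rad) and "tvec" (3), from world to camera coordinates, as OpenCV has them. Camera axes: x right, y down, z forward; pixel columns grow to the right and rows downward; lengths in mm; the calibration is good to about 2 mm. A picture is of the moment at which its call begins.
- r.finish_job(): hands the job in, once; it reports no verdict.
The state is a dict: "time_s": time; "q": joint angles; "dq": joint speeds; "joint_efforts": joint torques, N m; "eef_pos": TCP position; "tcp_rot": TCP orientation; "force": force on the tool from outside, world axes, zero at the start; "ft_torque": the same for the moment, N m; "grip_width": finger opening in mm.
Only numpy, scipy, OpenCV 4.12 (cv2) and the standard library are available. Lean on these libraries where they do the work, as an engineer would, in place of code of your own. Each camera call takes 0.05 s, during which the arm holds its last target. There are 200 camera calls.

TASK

Clamp the lid on the steel pressure vessel with its four yellow wing knobs, working crisscross (a knob, then the one opposite, then the other two) in two passes. First turn each knob clockwise only until you feel its pad bite and it is just nipped; only when all four are nipped, go round crisscross again and turn each about 20 degrees further, so that all are firm and even but never overtightened. Do not shift the lid, lean on it, or disturb the things around it.

Things in the scene. Friction and masses are not known exactly. Their poses are not given: they have to be found in the camera images.
- vessel: Fixed round stainless pressure vessel, 220 mm across, with a 266 mm flange whose top face is 97 mm above the bench. Origin: centre of its underside; z up. Its +x, +y, -x, -y directions point at clamps a, b, c, d in turn, so a is opposite c and b is opposite d.
- lid: Loose round aluminium lid, 206 mm across, 10 mm thick, 0.6 kg, with a dark disc (90 mm, 3 mm high) in the middle. It already lies in place on the vessel's rubber seal; its top is 111 mm above the bench. Origin: centre of its underside, 101 mm above the bench.
- clamp_a: Fixed dark steel bracket on the flange at the vessel's +x side: a 26 mm wide post outside the lid and an arm inward over its edge, arm top 149 mm above the bench. Carries screw, knob and rubber pad a; a turn of 1 rad lowers the pad 3 mm. Origin: on the screw axis, 85 mm from the vessel's centre, 97 mm above the bench; x outward, z up.
- clamp_b: Fixed dark steel bracket on the flange at the vessel's +y side: a 26 mm wide post outside the lid and an arm inward over its edge, arm top 149 mm above the bench. Carries screw, knob and rubber pad b; a turn of 1 rad lowers the pad 3 mm. Origin: on the screw axis, 85 mm from the vessel's centre, 97 mm above the bench; x outward, z up.
- clamp_c: Fixed dark steel bracket on the flange at the vessel's -x side: a 26 mm wide post outside the lid and an arm inward over its edge, arm top 149 mm above the bench. Carries screw, knob and rubber pad c; a turn of 1 rad lowers the pad 3 mm. Origin: on the screw axis, 85 mm from the vessel's centre, 97 mm above the bench; x outward, z up.
- clamp_d: Fixed dark steel bracket on the flange at the vessel's -y side: a 26 mm wide post outside the lid and an arm inward over its edge, arm top 149 mm above the bench. Carries screw, knob and rubber pad d; a turn of 1 rad lowers the pad 3 mm. Origin: on the screw axis, 85 mm from the vessel's centre, 97 mm above the bench; x outward, z up.
- grip_a (a point): Middle of the yellow wing of knob a, on its upright screw axis, 179 mm above the bench: grip here from above. The wing is an upright plate 50 mm long (point x), 14 mm thick (point y), from 161 to 189 mm above the bench, on a 12 mm stem; the bracket's arm is 12 mm below the wing. Site and wing turn with the knob and stay at this height.
- grip_b (a point): Middle of the yellow wing of knob b, on its upright screw axis, 179 mm above the bench: grip here from above. The wing is an upright plate 50 mm long (point x), 14 mm thick (point y), from 161 to 189 mm above the bench, on a 12 mm stem; the bracket's arm is 12 mm below the wing. Site and wing turn with the knob and stay at this height.
- grip_c (a point): Middle of the yellow wing of knob c, on its upright screw axis, 179 mm above the bench: grip here from above. The wing is an upright plate 50 mm long (point x), 14 mm thick (point y), from 161 to 189 mm above the bench, on a 12 mm stem; the bracket's arm is 12 mm below the wing. Site and wing turn with the knob and stay at this height.
- grip_d (a point): Middle of the yellow wing of knob d, on its upright screw axis, 179 mm above the bench: grip here from above. The wing is an upright plate 50 mm long (point x), 14 mm thick (point y), from 161 to 189 mm above the bench, on a 12 mm stem; the bracket's arm is 12 mm below the wing. Site and wing turn with the knob and stay at this height.
- knob_a (a joint): Angle of knob a (rad), growing clockwise seen from above (tightening). Stays put. Starts at 0 to 0.35. Its pad's height varies unseen, so it bites at 0.55 to 1.25. Dry drag 0.45 N m, at standstill acting either way: read the moment while turning, or compare stops after equal steps. Past the bite the resisting moment grows 0.57 N m per rad, its load on the lid 190 N per rad. Nipped: 15 to 55 N; firm: 70 to 120 N.
- knob_b (a joint): Angle of knob b (rad), growing clockwise seen from above (tightening). Stays put. Starts at 0 to 0.35. Its pad's height varies unseen, so it bites at 0.55 to 1.25. Dry drag 0.45 N m, at standstill acting either way: read the moment while turning, or compare stops after equal steps. Past the bite the resisting moment grows 0.57 N m per rad, its load on the lid 190 N per rad. Nipped: 15 to 55 N; firm: 70 to 120 N.
- knob_c (a joint): Angle of knob c (rad), growing clockwise seen from above (tightening). Stays put. Starts at 0 to 0.35. Its pad's height varies unseen, so it bites at 0.55 to 1.25. Dry drag 0.45 N m, at standstill acting either way: read the moment while turning, or compare stops after equal steps. Past the bite the resisting moment grows 0.57 N m per rad, its load on the lid 190 N per rad. Nipped: 15 to 55 N; firm: 70 to 120 N.
- knob_d (a joint): Angle of knob d (rad), growing clockwise seen from above (tightening). Stays put. Starts at 0 to 0.35. Its pad's height varies unseen, so it bites at 0.55 to 1.25. Dry drag 0.45 N m, at standstill acting either way: read the moment while turning, or compare stops after equal steps. Past the bite the resisting moment grows 0.57 N m per rad, its load on the lid 190 N per rad. Nipped: 15 to 55 N; firm: 70 to 120 N.
- beaker: Bystander: glass beaker, 72 mm across, 90 mm high. Origin: centre of its underside.
- spare_knob: Bystander: spare yellow wing knob lying flat on the bench, 46 x 28 x 12 mm. Origin: its underside.
- seal_ring: Bystander: spare black rubber ring, 110 mm across, 6 mm thick. Origin: its underside.
Things that resemble listed ones, but are neither listed nor needed, are in the scene too. Several things have the shape of the lid; the one meant has the colours described above.

How it is judged:
By the outcome, as a careful person would: the job done as asked, in the order asked, and still so for the second after the job is handed in, with the robot touching nothing.
It also fails if it takes over 72 s, if anything falls off the work surface, if the arm or the gripper's body presses on something with over 40 N, if the wrist force passes 120 N, or if a joint passes its speed limit or range.

## Working session

There is one attempt and no reset: what is moved stays moved. The work goes in short steps, Python scripts to look and compute and a tool call to move; the robot and the scene stay as the last step left them, time stands still between calls to the robot, and variables do not carry over. Pictures are saved under pics/ and viewed, about 8 in all and at most 12, crops included, and the job is handed in when it is done.

Besides the shell and the picture viewer there is one more tool, called after "Request:" as name(argument=value, ...) on one line, values as JSON. jog_arm: Moves the arm, as the interface text tells. Its arguments: {"type":"object","properties":{"xyz":{"type":"array","items":{"type":"array","items":{"type":"number"}}},"twist":{"type":"array","items":{"type":"array","items":{"type":"number"}}},"claw":{"type":"array","items":{"type":"number"}},"force":{"type":"number"}},"required":["xyz","twist","claw"]}

```bash
mkdir -p pics; cat > h.py <<'E'
import numpy as np,cv2
from bench import observe,imaging,r
def cap(n): return imaging.capture(n)
def save(c,p,box=None,s=1):
    im=c["color"][:,:,::-1]
    if box: x0,y0,x1,y1=box; im=im[y0:y1,x0:x1]
    cv2.imwrite(p,cv2.resize(im,None,fx=s,fy=s,interpolation=cv2.INTER_CUBIC))
def ray(c,uv,z):
    "pixels -> world points on plane height z (mm)"
    K=np.array(c["K"],float);d=np.array(c["dist_coeffs"],float)
    R=cv2.Rodrigues(np.array(c["rvec"],float))[0];t=np.array(c["tvec"],float).reshape(3)
    n=cv2.undistortPoints(np.array(uv,float).reshape(-1,1,2),K,d).reshape(-1,2)
    D=np.c_[n,np.ones(len(n))]@R; C=-R.T@t
    return C+D*((z-C[2])/D[:,2])[:,None]
def yellow(c):
    h=cv2.cvtColor(c["color"],cv2.COLOR_RGB2HSV)
    return cv2.inRange(h,(20,110,90),(35,255,255))
E
python3 - <<'E'
from h import *
print(observe())
a=cap("top");b=cap("scene")
for n,c in(("top",a),("scene",b)):
    save(c,f"pics/{n}0.png")
    R=cv2.Rodrigues(np.array(c["rvec"],float))[0];print(n,-R.T@np.array(c["tvec"]).ravel(),R[2])
    k,l,s,ce=cv2.connectedComponentsWithStats(yellow(c))
    for i in range(1,k):
        if s[i,4]>25:print(s[i],ce[i].round(1),ray(c,ce[i],189 if n=="top" else 179).round(0))
E
```

```text
{'time_s': 0.0, 'q': array([-76.77538342,  26.83635592,  -0.66402421,  91.88107251,
         0.34307214,  61.38768948,  -3.22548515]), 'dq': array([-0.03240728, -0.06321159, -0.00771566,  0.04305086,  0.00457238,
       -0.05494271, -0.0105738 ]), 'joint_efforts': array([ 5.54211274e-04, -5.20575893e+01, -1.18678337e-02, -2.43756276e+01,
       -5.66045777e-02,  1.71102391e-02,  1.39468239e-04]), 'eef_pos': array([175.68202604, 625.22544793, 232.63520004]), 'tcp_rot': array([-1.79897088e+02,  6.91665604e-03,  1.64307251e+02]), 'force': array([-0.23001409,  0.26048459, -0.48991202]), 'ft_torque': array([-0.02651341, -0.06686802,  0.02227543]), 'grip_width': 92.0980927453526}
top [ 236.22907845   56.40543169 1297.88890288] [ 0.15527197  0.01258325 -0.98779162]
[210  31  11  12 112] [214.8  36.9] [[824. 337. 189.]]
[265  31  12  12 120] [270.8  36.7] [[824. 196. 189.]]
[363 102  20   8 113] [372.3 105.4] [[642. -57. 189.]]
[412 121   8  20 120] [415.1 131. ] [[ 577. -160.  189.]]
[344 136   7  20 104] [347.4 146.7] [[538.   5. 189.]]
[380 169  20   6 115] [389.6 171.5] [[476. -96. 189.]]
[225 237  17  12 135] [233.4 242.3] [[307. 276. 189.]]
scene [ 967.88608003  431.51340518 1160.72569712] [-0.45368895 -0.27498721 -0.84767233]
[223 160  18  11  91] [231.6 165.2] [[ 476. -101.  179.]]
[179 176  15  16  92] [185.8 183.3] [[ 580. -166.  179.]]
[243 194  15  16  94] [249.9 201.8] [[541.   2. 179.]]
[193 217  20  10 107] [202.7 221.3] [[643. -63. 179.]]
[387 218  17  15 143] [394.9 225.1] [[415. 331. 179.]]
[235 360  18  19 219] [243.7 368.9] [[866. 216. 179.]]
```

View pics/top0.png

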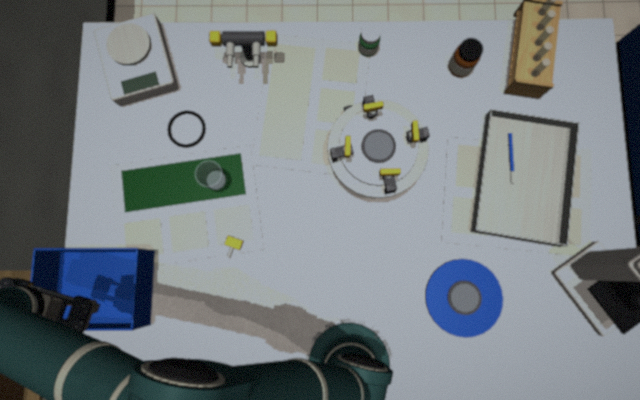

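View pics/scene0.png

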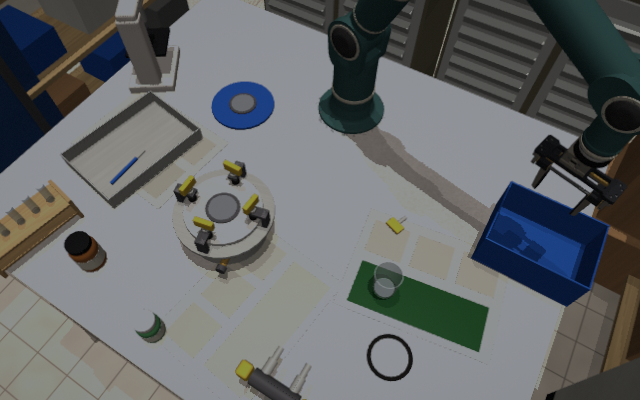

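Top view: the vessel is at about (378,146), with a silver lid, a dark disc and four yellow wings at (372,105), (415,131), (347,147) and (390,172). The lookalikes are the blue lid at (463,297), the spare knob at (233,242) and the yellow-ended tool at (243,37). Next I measure the wing poses and confirm with a crop.

```bash
python3 - <<'E'
from h import *
for n in("top","scene"):
    c=cap(n); save(c,f"pics/{n}1.png",(310,80,450,215) if n=="top" else (160,140,290,290),4 if n=="top" else 3.8)
    D=c["depth"];K=np.array(c["K"]);R=cv2.Rodrigues(np.array(c["rvec"],float))[0];t=np.array(c["tvec"]).ravel()
    k,l,s,ce=cv2.connectedComponentsWithStats(yellow(c))
    P=[]
    for i in range(1,k):
        if s[i,4]<50: continue
        v,u=np.nonzero(l==i);uv=np.c_[u,v].astype(float)
        q=cv2.undistortPoints(uv.reshape(-1,1,2),K,np.array(c["dist_coeffs"],float)).reshape(-1,2)
        z=D[v,u];W=(np.c_[q,np.ones(len(q))]*z[:,None]-t)@R
        m=ray(c,ce[i],179)[0]
        if np.hypot(m[0]-559,m[1]+80)>130: continue
        W=W[z>0]; T=W[(W[:,2]>184)&(W[:,2]<196)]
        # rays from all mask px on top-plane using rect
        (cx,cy),(w,h),a=cv2.minAreaRect(ray(c,uv,189)[:,:2].astype(np.float32))
        out=[n,ce[i].round(0),len(W),np.percentile(W[:,2],[5,50,95]).round(0),"rect@189",np.round([cx,cy,w,h,a],1)]
        if len(T)>8:
            (x,y),(w,h),a=cv2.minAreaRect(T[:,:2].astype(np.float32)); 
            d=np.linalg.svd(T[:,:2]-T[:,:2].mean(0),full_matrices=False)[2][0]
            out+=["top",len(T),np.round([x,y,w,h,a],1),T[:,:2].mean(0).round(1),"pca",np.degrees(np.arctan2(d[1],d[0])).round(1)]
        print(*out)
E
```

```text
top [372. 105.] 113 [182. 187. 192.] rect@189 [642.9 -58.1  15.5  47.8  11.4] top 103 [643.9 -58.1  14.6  47.4  11.1] [643.1 -57.3] pca 99.3
top [415. 131.] 118 [179. 188. 191.] rect@189 [ 577.9 -159.4   48.2   15.4    5.1] top 99 [ 579.6 -160.2   45.7   13.3    5.1] [ 578.7 -160. ] pca -175.2
top [347. 147.] 103 [184. 188. 191.] rect@189 [541.2   6.   14.5  47.5  89.4] top 98 [541.6   4.8  12.3  48.1  89.6] [539.1   4.7] pca 179.7
top [389. 171.] 115 [177. 188. 192.] rect@189 [476.3 -95.3  45.7  12.3  89.8] top 93 [ 4.779e+02 -9.560e+01  1.080e+01  4.590e+01  1.000e-01] [477.8 -95.7] pca -89.1
scene [232. 165.] 91 [186. 190. 193.] rect@189 [480.8 -95.4  13.9  49.2   1.3] top 90 [481.1 -95.6  14.2  49.3   3. ] [481.5 -94.7] pca 91.9
scene [186. 183.] 92 [186. 189. 193.] rect@189 [ 5.834e+02 -1.594e+02  4.870e+01  1.430e+01  3.000e-01] top 90 [ 583.9 -160.2   46.4   15.9    5.7] [ 583.9 -159.1] pca 1.0
scene [250. 202.] 94 [187. 190. 193.] rect@189 [544.8   6.2  13.   48.1  88.8] top 93 [545.3   5.9  13.6  45.8  88.3] [545.3   6.7] pca -1.1
scene [203. 221.] 106 [187. 190. 192.] rect@189 [646.5 -57.8  13.7  48.2  13. ] top 106 [646.4 -57.2  13.4  49.4  10.8] [646.7 -57.4] pca 102.1
```

View pics/top1.png

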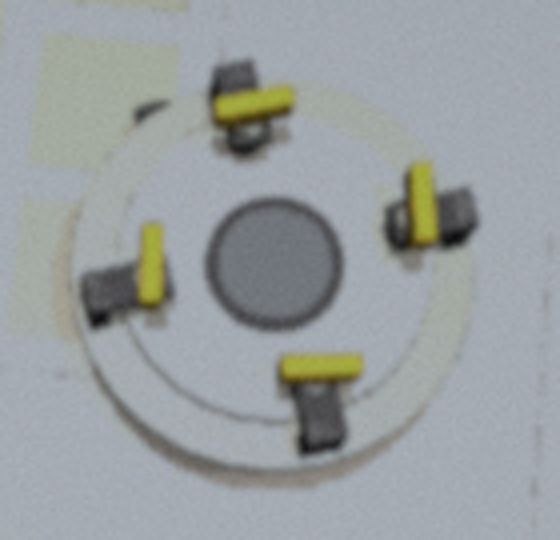

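View pics/scene1.png

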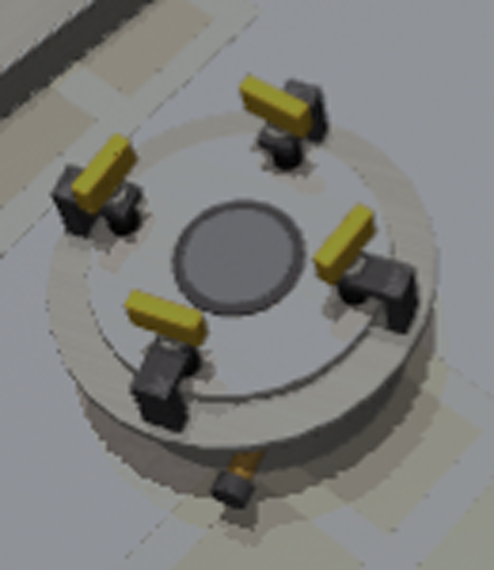

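The crop confirms the target: silver lid, dark disc, four yellow wings on dark brackets. The two views' averages fit an 85 mm circle centred at (562,-76.8), rotated 12.8°. Next is a helper that gives tool-frame deltas.

```bash
cat >> h.py <<'E'
from scipy.spatial.transform import Rotation as Ro
G={'P':(644.9,-58.0,100.5),'S':(479.1,-95.6,91),'Q':(580.8,-159.7,183.5),'R':(543.2,6.1,179.3)}
def pose():
    o=observe();return o,np.array(o["eef_pos"]),Ro.from_euler("xyz",o["tcp_rot"],degrees=True)
def go(x,y,z,yaw):
    o,p,R=pose();T=Ro.from_euler("xyz",[180,0,yaw],degrees=True)
    print("shift m",np.round(R.inv().apply(np.array([x,y,z])-p)/1000,4),"twist",np.round((R.inv()*T).as_rotvec(),3))
def st():
    o,p,R=pose()
    print(round(o["time_s"],2),"p",p.round(1),"rot",np.round(o["tcp_rot"],2),"F",np.round(o["force"],1),"M",np.round(o["ft_torque"],3),"w",round(o["grip_width"],1),"q7",round(o["q"][6],1))
E
python3 -c "
from h import *
go(*G['P'][:2],235,G['P'][2])"
```

```text
shift m [-0.6366 -0.5311 -0.0014] twist [-1.000e-03  1.000e-03  1.114e+00]
```

Request:
jog_arm(xyz=[[-0.03, -0.025, 0], [-0.07, -0.058, 0], [-0.11, -0.092, 0], [-0.15, -0.125, 0], [-0.19, -0.158, 0], [-0.23, -0.192, 0], [-0.27, -0.225, 0], [-0.31, -0.259, 0], [-0.35, -0.292, 0], [-0.38, -0.317, 0]], twist=[[0, 0, 0.05], [0, 0, 0.12], [0, 0, 0.19], [0, 0, 0.26], [0, 0, 0.33], [0, 0, 0.4], [0, 0, 0.47], [0, 0, 0.54], [0, 0, 0.61], [0, 0, 0.67]], claw=[0.045, 0.045, 0.045, 0.045, 0.045, 0.045, 0.045, 0.045, 0.045, 0.045], force=30)

```text
time_s: 1.45
eef_pos: [456.8, 215.4, 233.5]
tcp_rot: [-180.0, 0.1, 125.7]
force: [-0.1, -0.4, -0.4]
grip_width: 45.2
```

```bash
python3 -c "
from h import *
st();go(*G['P'][:2],225,G['P'][2])"
```

```text
1.45 p [456.8 215.4 233.5] rot [-1.7997e+02  6.0000e-02  1.2570e+02] F [-0.1 -0.4 -0.4] M [-0.025 -0.001 -0.015] w 45.2 q7 11.4
shift m [-0.3317 -0.0068  0.0088] twist [-0.     0.001  0.44 ]
```

Request:
jog_arm(xyz=[[-0.05, -0.001, 0], [-0.1, -0.002, 0], [-0.15, -0.003, 0], [-0.2, -0.004, 0], [-0.25, -0.005, 0.003], [-0.3, -0.006, 0.006], [-0.325, -0.007, 0.009], [-0.3317, -0.0068, 0.0088], [-0.3317, -0.0068, 0.0088]], twist=[[0, 0, 0.07], [0, 0, 0.14], [0, 0, 0.21], [0, 0, 0.28], [0, 0, 0.35], [0, 0, 0.41], [0, 0, 0.44], [0, 0, 0.44], [0, 0, 0.44]], claw=[0.045, 0.045, 0.045, 0.045, 0.045, 0.045, 0.045, 0.045, 0.045])

```text
time_s: 2.58
eef_pos: [644.6, -56.5, 224.9]
tcp_rot: [-180.0, -0.0, 100.6]
force: [-0.9, 0.1, 0.4]
grip_width: 45.1
```

```bash
python3 -c "
from h import *
st();go(*G['P'][:2],181,G['P'][2])
c=cap('scene');save(c,'pics/s2.png',(150,130,300,290),3.7)"
```

```text
2.58 p [644.6 -56.5 224.9] rot [-1.7997e+02 -1.0000e-02  1.0060e+02] F [-0.9  0.1  0.4] M [-0.118  0.119 -0.012] w 45.1 q7 25.4
shift m [-0.0015  0.0001  0.0439] twist [-0.001 -0.     0.002]
```

View pics/s2.png

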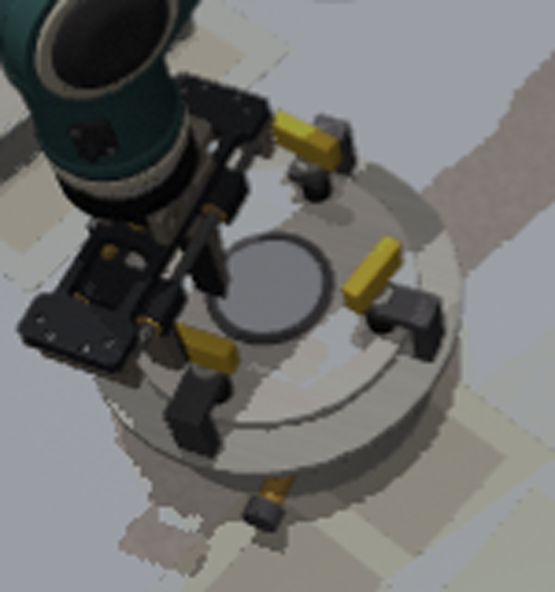

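The fingers straddle knob P's wing (crop about (205,345)). I'll descend and grip softly.

Request:
jog_arm(xyz=[[-0.001, 0, 0.015], [-0.0015, 0, 0.03], [-0.0015, 0, 0.043], [-0.0015, 0, 0.0435], [-0.0015, 0, 0.0435], [-0.0015, 0, 0.0435], [-0.0015, 0, 0.0435]], twist=[[0, 0, 0], [0, 0, 0], [0, 0, 0], [0, 0, 0], [0, 0, 0], [0, 0, 0], [0, 0, 0]], claw=[0.045, 0.045, 0.04, 0.005, 0.005, 0.005, 0.005], force=15)

```text
time_s: 3.5
eef_pos: [645.3, -57.5, 182.0]
tcp_rot: [179.9, 0.0, 100.7]
force: [1.5, -0.8, -0.6]
grip_width: 14.3
```

```bash
python3 -c "
from h import *
st()"
```

```text
3.5 p [645.3 -57.5 182. ] rot [1.7994e+02 1.0000e-02 1.0066e+02] F [ 1.5 -0.8 -0.6] M [-0.13  -0.234  0.182] w 14.3 q7 26.7
```

Request:
jog_arm(xyz=[[0, 0, 0], [0, 0, 0], [0, 0, 0], [0, 0, 0], [0, 0, 0], [0, 0, 0], [0, 0, 0]], twist=[[0, 0, 0], [0, 0, 0], [0, 0, 0.08], [0, 0, 0.16], [0, 0, 0.24], [0, 0, 0.32], [0, 0, 0.4]], claw=[0.005, 0.005, 0.005, 0.005, 0.005, 0.005, 0.005], force=50)

```text
time_s: 4.38
eef_pos: [645.6, -57.6, 182.0]
tcp_rot: [179.9, -0.0, 77.6]
force: [2.5, -1.0, -2.6]
grip_width: 13.3
```

```bash
python3 -c "
from h import *
st();st();st()"
```

```text
4.38 p [645.6 -57.6 182. ] rot [179.9   -0.    77.63] F [ 2.5 -1.  -2.6] M [-0.23  -0.28   0.418] w 13.3 q7 6.6
4.38 p [645.6 -57.6 182. ] rot [179.9   -0.    77.63] F [ 2.5 -1.  -2.6] M [-0.23  -0.28   0.418] w 13.3 q7 6.6
4.38 p [645.6 -57.6 182. ] rot [179.9   -0.    77.63] F [ 2.5 -1.  -2.6] M [-0.23  -0.28   0.418] w 13.3 q7 6.6
```

Request:
jog_arm(xyz=[[0, 0, 0], [0, 0, 0]], twist=[[0, 0, 0.05], [0, 0, 0.1]], claw=[0.005, 0.005])

```text
time_s: 4.62
eef_pos: [645.6, -57.6, 182.1]
tcp_rot: [179.9, -0.0, 71.8]
force: [1.2, -1.2, -1.1]
grip_width: 13.8
```

```bash
python3 -c "
from h import *
st()"
```

```text
4.62 p [645.6 -57.6 182.1] rot [179.89  -0.    71.84] F [ 1.2 -1.2 -1.1] M [-0.172 -0.149  0.435] w 13.8 q7 1.6
```

Request:
jog_arm(xyz=[[0, 0, 0], [0, 0, 0]], twist=[[0, 0, 0.05], [0, 0, 0.1]], claw=[0.005, 0.005])

```text
time_s: 4.88
eef_pos: [645.7, -57.6, 182.0]
tcp_rot: [179.9, -0.0, 66.0]
force: [1.3, -0.6, -1.9]
grip_width: 13.8
```

```bash
python3 -c "
from h import *
st()"
```

```text
4.88 p [645.7 -57.6 182. ] rot [179.88  -0.    66.05] F [ 1.3 -0.6 -1.9] M [-0.126 -0.087  0.423] w 13.8 q7 -3.4
```

Request:
jog_arm(xyz=[[0, 0, 0], [0, 0, 0]], twist=[[0, 0, 0.05], [0, 0, 0.1]], claw=[0.005, 0.005])

```text
time_s: 5.12
eef_pos: [645.7, -57.6, 182.0]
tcp_rot: [179.9, -0.0, 60.3]
force: [1.7, -1.2, -1.9]
grip_width: 13.8
```

```bash
python3 -c "
from h import *
st()"
```

```text
5.12 p [645.7 -57.6 182. ] rot [179.87  -0.    60.26] F [ 1.7 -1.2 -1.9] M [-0.193 -0.089  0.467] w 13.8 q7 -8.4
```

```bash
cat >> h.py <<'E'
def stm(n=3):
    st(); M=[]
    for _ in range(n): imaging.capture("top"); M.append(observe()["ft_torque"][2])
    print(np.round(M,3),"mean",np.mean(M).round(3))
E
python3 -c "
from h import *
stm()"
```

```text
5.12 p [645.7 -57.6 182. ] rot [179.87  -0.    60.26] F [ 1.7 -1.2 -1.9] M [-0.193 -0.089  0.467] w 13.8 q7 -8.4
[0.333 0.191 0.215] mean 0.247
```

Request:
jog_arm(xyz=[[0, 0, 0], [0, 0, 0]], twist=[[0, 0, 0.05], [0, 0, 0.1]], claw=[0.005, 0.005])

```text
time_s: 5.52
eef_pos: [645.8, -57.6, 182.1]
tcp_rot: [179.9, -0.0, 54.6]
force: [1.9, -0.8, -1.9]
grip_width: 13.7
```

```bash
python3 -c "
from h import *
stm()"
```

```text
5.53 p [645.8 -57.6 182.1] rot [ 1.7987e+02 -2.0000e-02  5.4610e+01] F [ 1.9 -0.8 -1.9] M [-0.153 -0.139  0.458] w 13.7 q7 -13.3
[0.324 0.219 0.238] mean 0.26
```

Request:
jog_arm(xyz=[[0, 0, 0], [0, 0, 0]], twist=[[0, 0, 0.05], [0, 0, 0.1]], claw=[0.005, 0.005])

```text
time_s: 5.92
eef_pos: [645.8, -57.7, 182.0]
tcp_rot: [179.9, -0.0, 49.0]
force: [0.0, -1.7, -1.7]
grip_width: 13.7
```

```bash
python3 -c "
from h import *
st()"
```

```text
5.92 p [645.8 -57.7 182. ] rot [ 1.7986e+02 -4.0000e-02  4.8970e+01] F [ 0.  -1.7 -1.7] M [-0.211 -0.13   0.467] w 13.7 q7 -18.2
```

Request:
jog_arm(xyz=[[0, 0, 0]], twist=[[0, 0, 0.05]], claw=[0.005])

```text
time_s: 6.05
eef_pos: [645.9, -57.7, 182.1]
tcp_rot: [179.9, -0.0, 46.1]
force: [1.4, -0.7, -1.4]
grip_width: 13.4
```

```bash
python3 -c "
from h import *
st()"
```

```text
6.05 p [645.9 -57.7 182.1] rot [ 1.7986e+02 -5.0000e-02  4.6120e+01] F [ 1.4 -0.7 -1.4] M [-0.192 -0.089  0.438] w 13.4 q7 -20.6
```

Request:
jog_arm(xyz=[[0, 0, 0]], twist=[[0, 0, 0.05]], claw=[0.005])

```text
time_s: 6.18
eef_pos: [645.9, -57.8, 182.1]
tcp_rot: [179.9, -0.1, 43.3]
force: [1.3, -1.3, -1.7]
grip_width: 13.5
```

```bash
python3 -c "
from h import *
st()"
```

```text
6.17 p [645.9 -57.8 182.1] rot [ 1.7986e+02 -6.0000e-02  4.3280e+01] F [ 1.3 -1.3 -1.7] M [-0.201 -0.121  0.472] w 13.5 q7 -23.1
```

Request:
jog_arm(xyz=[[0, 0, 0]], twist=[[0, 0, 0.05]], claw=[0.005])

```text
time_s: 6.3
eef_pos: [645.9, -57.7, 182.0]
tcp_rot: [179.9, -0.1, 40.4]
force: [1.1, -1.1, -1.6]
grip_width: 13.7
```

```bash
python3 -c "
from h import *
st()"
```

```text
6.3 p [645.9 -57.7 182. ] rot [ 1.7986e+02 -6.0000e-02  4.0450e+01] F [ 1.1 -1.1 -1.6] M [-0.215 -0.128  0.578] w 13.7 q7 -25.5
```

Request:
jog_arm(xyz=[[0, 0, 0]], twist=[[0, 0, 0.05]], claw=[0.005])

```text
time_s: 6.42
eef_pos: [645.9, -57.8, 182.0]
tcp_rot: [179.9, -0.1, 37.6]
force: [1.4, -0.8, -2.1]
grip_width: 13.6
```

```bash
python3 -c "
from h import *
st()"
```

```text
6.42 p [645.9 -57.8 182. ] rot [ 1.7985e+02 -6.0000e-02  3.7620e+01] F [ 1.4 -0.8 -2.1] M [-0.203 -0.105  0.558] w 13.6 q7 -27.9
```

Knob P: flat at about 0.45 N m until yaw ≈ 48°, and now an excess of about 0.1 N m, which means roughly 35 N (nipped). Next is its opposite, S.

Request:
jog_arm(xyz=[[0, 0, 0], [0, 0, 0], [0, 0, -0.02], [0, 0, -0.043], [-0.04, -0.019, -0.043], [-0.08, -0.037, -0.043], [-0.12, -0.056, -0.043], [-0.15, -0.07, -0.043], [-0.1552, -0.0718, -0.043], [-0.1552, -0.0718, -0.043]], twist=[[0, 0, 0], [0, 0, 0], [0, 0, 0], [0, 0, -0.1], [0, 0, -0.27], [0, 0, -0.44], [0, 0, -0.61], [0, 0, -0.78], [0, 0, -0.932], [0, 0, -0.932]], claw=[0.045, 0.045, 0.045, 0.045, 0.045, 0.045, 0.045, 0.045, 0.045, 0.045], force=15)

```text
time_s: 7.68
eef_pos: [479.3, -96.0, 226.2]
tcp_rot: [179.7, 0.0, 90.9]
force: [-0.0, 0.6, -0.4]
grip_width: 45.1
```

```bash
python3 -c "
from h import *
st();go(*G['S'][:2],181.5,G['S'][2])
c=cap('scene');save(c,'pics/s3.png',(150,130,300,290),3.7)"
```

```text
7.67 p [479.3 -96.  226.2] rot [1.7971e+02 2.0000e-02 9.0870e+01] F [-0.   0.6 -0.4] M [-0.074  0.12   0.031] w 45.1 q7 18.4
shift m [ 0.0005 -0.0004  0.0447] twist [ 0.005  0.    -0.002]
```

View pics/s3.png

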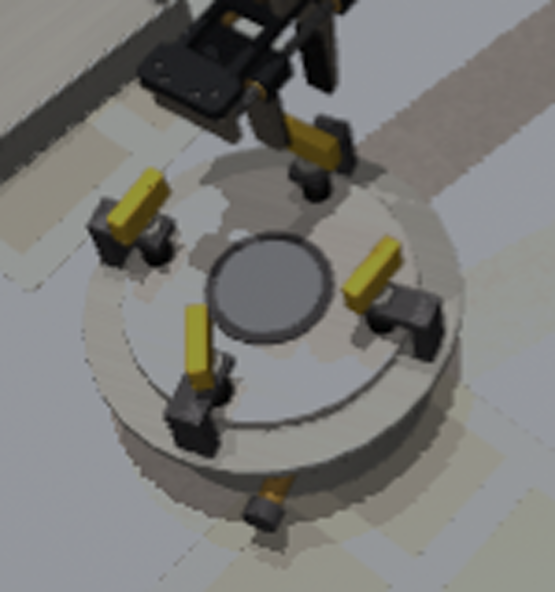

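P has turned (crop (200,345)) and the fingers straddle S (310,140). Grip S and turn.

Request:
jog_arm(xyz=[[0.0005, -0.0004, 0.015], [0.0005, -0.0004, 0.03], [0.0005, -0.0004, 0.0445], [0.0005, -0.0004, 0.0447], [0.0005, -0.0004, 0.0447], [0.0005, -0.0004, 0.0447], [0.0005, -0.0004, 0.0447]], twist=[[0.005, 0, 0], [0.005, 0, 0], [0.005, 0, 0], [0.005, 0, 0], [0.005, 0, 0], [0.005, 0, 0], [0.005, 0, 0]], claw=[0.045, 0.045, 0.04, 0.005, 0.005, 0.005, 0.005], force=15)

```text
time_s: 8.6
eef_pos: [479.7, -95.5, 181.6]
tcp_rot: [180.0, 0.1, 90.8]
force: [-0.7, -0.6, 0.4]
grip_width: 13.8
```

```bash
python3 -c "
from h import *
st()"
```

```text
8.6 p [479.7 -95.5 181.6] rot [1.7997e+02 5.0000e-02 9.0830e+01] F [-0.7 -0.6  0.4] M [-0.144  0.036  0.066] w 13.8 q7 21.6
```

Request:
jog_arm(xyz=[[0, 0, 0], [0, 0, 0], [0, 0, 0], [0, 0, 0], [0, 0, 0], [0, 0, 0]], twist=[[0, 0, 0], [0, 0, 0], [0, 0, 0.05], [0, 0, 0.1], [0, 0, 0.15], [0, 0, 0.2]], claw=[0.005, 0.005, 0.005, 0.005, 0.005, 0.005], force=50)

```text
time_s: 9.35
eef_pos: [479.8, -95.5, 181.6]
tcp_rot: [179.9, 0.1, 79.4]
force: [-0.2, -0.5, -1.4]
grip_width: 13.6
```

```bash
python3 -c "
from h import *
st()"
```

```text
9.35 p [479.8 -95.5 181.6] rot [1.7995e+02 7.0000e-02 7.9370e+01] F [-0.2 -0.5 -1.4] M [-0.238 -0.059  0.395] w 13.6 q7 11.2
```

Request:
jog_arm(xyz=[[0, 0, 0], [0, 0, 0]], twist=[[0, 0, 0.05], [0, 0, 0.1]], claw=[0.005, 0.005])

```text
time_s: 9.6
eef_pos: [479.9, -95.5, 181.6]
tcp_rot: [179.9, 0.1, 73.6]
force: [0.6, -0.5, -2.7]
grip_width: 13.5
```

```bash
python3 -c "
from h import *
st()"
```

```text
9.6 p [479.9 -95.5 181.6] rot [1.7993e+02 1.0000e-01 7.3650e+01] F [ 0.6 -0.5 -2.7] M [-0.252 -0.085  0.444] w 13.5 q7 6.0
```

Request:
jog_arm(xyz=[[0, 0, 0], [0, 0, 0]], twist=[[0, 0, 0.05], [0, 0, 0.1]], claw=[0.005, 0.005])

```text
time_s: 9.85
eef_pos: [479.9, -95.5, 181.6]
tcp_rot: [179.9, 0.1, 67.9]
force: [-0.3, -1.1, -2.1]
grip_width: 14.0
```

```bash
python3 -c "
from h import *
st()"
```

```text
9.85 p [479.9 -95.5 181.6] rot [1.7991e+02 1.2000e-01 6.7920e+01] F [-0.3 -1.1 -2.1] M [-0.236 -0.073  0.478] w 14.0 q7 0.9
```

Request:
jog_arm(xyz=[[0, 0, 0]], twist=[[0, 0, 0.05]], claw=[0.005])

```text
time_s: 9.98
eef_pos: [479.9, -95.5, 181.6]
tcp_rot: [179.9, 0.1, 65.1]
force: [0.5, -1.8, -2.2]
grip_width: 13.5
```

```bash
python3 -c "
from h import *
st()"
```

```text
9.97 p [479.9 -95.5 181.6] rot [1.799e+02 1.400e-01 6.505e+01] F [ 0.5 -1.8 -2.2] M [-0.217  0.019  0.437] w 13.5 q7 -1.7
```

Request:
jog_arm(xyz=[[0, 0, 0]], twist=[[0, 0, 0.05]], claw=[0.005])

```text
time_s: 10.1
eef_pos: [480.0, -95.5, 181.6]
tcp_rot: [179.9, 0.2, 62.2]
force: [0.9, -0.9, -2.4]
grip_width: 13.7
```

```bash
python3 -c "
from h import *
st()"
```

```text
10.1 p [480.  -95.5 181.6] rot [1.7988e+02 1.6000e-01 6.2190e+01] F [ 0.9 -0.9 -2.4] M [-0.219  0.023  0.442] w 13.7 q7 -4.3
```

Request:
jog_arm(xyz=[[0, 0, 0]], twist=[[0, 0, 0.05]], claw=[0.005])

```text
time_s: 10.22
eef_pos: [480.0, -95.5, 181.6]
tcp_rot: [179.9, 0.2, 59.3]
force: [0.1, -2.1, -1.9]
grip_width: 13.4
```

```bash
python3 -c "
from h import *
st()"
```

```text
10.22 p [480.  -95.5 181.6] rot [179.87   0.18  59.32] F [ 0.1 -2.1 -1.9] M [-0.204  0.007  0.448] w 13.4 q7 -6.9
```

Request:
jog_arm(xyz=[[0, 0, 0]], twist=[[0, 0, 0.05]], claw=[0.005])

```text
time_s: 10.35
eef_pos: [480.0, -95.6, 181.6]
tcp_rot: [179.8, 0.2, 56.5]
force: [1.0, -1.5, -2.8]
grip_width: 13.5
```

```bash
python3 -c "
from h import *
st()"
```

```text
10.35 p [480.  -95.6 181.6] rot [179.84   0.19  56.46] F [ 1.  -1.5 -2.8] M [-0.165  0.015  0.407] w 13.5 q7 -9.5
```

Request:
jog_arm(xyz=[[0, 0, 0]], twist=[[0, 0, 0.05]], claw=[0.005])

```text
time_s: 10.48
eef_pos: [480.0, -95.6, 181.6]
tcp_rot: [179.8, 0.2, 53.6]
force: [0.3, -1.4, -1.5]
grip_width: 13.9
```

```bash
python3 -c "
from h import *
st()"
```

```text
10.47 p [480.  -95.6 181.6] rot [179.82   0.21  53.59] F [ 0.3 -1.4 -1.5] M [-0.181  0.003  0.468] w 13.9 q7 -12.0
```

Request:
jog_arm(xyz=[[0, 0, 0]], twist=[[0, 0, 0.05]], claw=[0.005])

```text
time_s: 10.6
eef_pos: [480.0, -95.6, 181.6]
tcp_rot: [179.8, 0.2, 50.7]
force: [0.6, -0.9, -2.3]
grip_width: 13.4
```

```bash
python3 -c "
from h import *
st()"
```

```text
10.6 p [480.  -95.6 181.6] rot [179.79   0.22  50.74] F [ 0.6 -0.9 -2.3] M [-0.128  0.093  0.518] w 13.4 q7 -14.6
```

Request:
jog_arm(xyz=[[0, 0, 0]], twist=[[0, 0, 0.05]], claw=[0.005])

```text
time_s: 10.72
eef_pos: [480.0, -95.6, 181.6]
tcp_rot: [179.8, 0.2, 47.9]
force: [-0.3, -1.9, -3.2]
grip_width: 13.7
```

```bash
python3 -c "
from h import *
st()"
```

```text
10.72 p [480.  -95.6 181.6] rot [179.77   0.23  47.88] F [-0.3 -1.9 -3.2] M [-0.13  -0.001  0.521] w 13.7 q7 -17.1
```

Request:
jog_arm(xyz=[[0, 0, 0]], twist=[[0, 0, 0.05]], claw=[0.005])

```text
time_s: 10.85
eef_pos: [480.1, -95.6, 181.6]
tcp_rot: [179.7, 0.2, 45.0]
force: [0.6, -1.3, -2.5]
grip_width: 13.6
```

```bash
python3 -c "
from h import *
st()"
```

```text
10.85 p [480.1 -95.6 181.6] rot [179.74   0.25  45.04] F [ 0.6 -1.3 -2.5] M [-0.12   0.034  0.595] w 13.6 q7 -19.6
```

Knob S: excess of about 0.12 N m, so roughly 38 N (nipped). Moving to Q.

Request:
jog_arm(xyz=[[0, 0, 0], [0, 0, 0], [0, 0, -0.02], [0, 0, -0.043], [0.008, 0.035, -0.0435], [0.017, 0.075, -0.0435], [0.024, 0.11, -0.0435], [0.026, 0.1165, -0.0435], [0.026, 0.1165, -0.0435]], twist=[[0, 0, 0], [0, 0, 0], [0, 0, 0], [0, 0, 0.1], [0, 0, 0.27], [0, 0, 0.44], [0, 0, 0.61], [0, 0, 0.724], [0, 0, 0.724]], claw=[0.045, 0.045, 0.045, 0.045, 0.045, 0.045, 0.045, 0.045, 0.045], force=15)

```text
time_s: 11.98
eef_pos: [581.0, -159.6, 225.1]
tcp_rot: [179.6, 0.1, 3.6]
force: [-0.2, 0.2, -0.4]
grip_width: 45.2
```

```bash
python3 -c "
from h import *
st();go(581.2,-159.6,181.5,3.5)
c=cap('scene');save(c,'pics/s4.png',(150,130,300,290),3.7)"
```

```text
11.97 p [ 581.  -159.6  225.1] rot [1.7959e+02 7.0000e-02 3.6200e+00] F [-0.2  0.2 -0.4] M [-0.004  0.183 -0.029] w 45.2 q7 -49.2
shift m [ 0.0003 -0.0003  0.0436] twist [0.007 0.001 0.002]
```

View pics/s4.png

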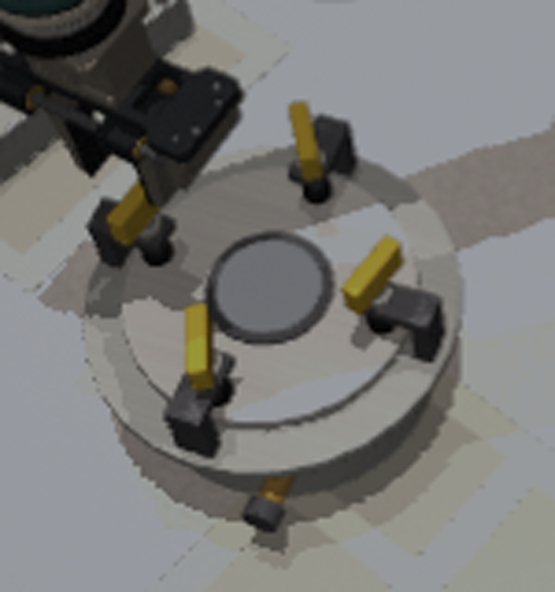

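S has turned (crop (305,140)) and the fingers straddle Q (130,215). Gripping Q.

Request:
jog_arm(xyz=[[0.0003, -0.0003, 0.015], [0.0003, -0.0003, 0.03], [0.0003, -0.0003, 0.0434], [0.0003, -0.0003, 0.0436], [0.0003, -0.0003, 0.0436], [0.0003, -0.0003, 0.0436], [0.0003, -0.0003, 0.0436]], twist=[[0.007, 0, 0], [0.007, 0, 0], [0.007, 0, 0], [0.007, 0, 0], [0.007, 0, 0], [0.007, 0, 0], [0.007, 0, 0]], claw=[0.045, 0.045, 0.04, 0.005, 0.005, 0.005, 0.005], force=15)

```text
time_s: 12.9
eef_pos: [581.2, -159.9, 182.1]
tcp_rot: [180.0, -0.0, 3.6]
force: [1.1, -2.6, -0.5]
grip_width: 14.1
```

```bash
python3 -c "
from h import *
st()"
```

```text
12.9 p [ 581.2 -159.9  182.1] rot [ 1.7997e+02 -1.0000e-02  3.6300e+00] F [ 1.1 -2.6 -0.5] M [-0.488 -0.037 -0.205] w 14.1 q7 -46.8
```

Request:
jog_arm(xyz=[[0, 0, 0], [0, 0, 0], [0, 0, 0], [0, 0, 0], [0, 0, 0], [0, 0, 0], [0, 0, 0]], twist=[[0, 0, 0], [0, 0, 0], [0, 0, 0.05], [0, 0, 0.1], [0, 0, 0.15], [0, 0, 0.2], [0, 0, 0.25]], claw=[0.005, 0.005, 0.005, 0.005, 0.005, 0.005, 0.005], force=50)

```text
time_s: 13.78
eef_pos: [581.2, -159.9, 182.1]
tcp_rot: [179.9, -0.0, -10.6]
force: [0.3, -1.4, -2.3]
grip_width: 13.5
```

```bash
python3 -c "
from h import *
st()"
```

```text
13.78 p [ 581.2 -159.9  182.1] rot [179.94  -0.   -10.64] F [ 0.3 -1.4 -2.3] M [-0.347  0.02   0.455] w 13.5 q7 -58.8
```

Request:
jog_arm(xyz=[[0, 0, 0], [0, 0, 0]], twist=[[0, 0, 0.05], [0, 0, 0.1]], claw=[0.005, 0.005])

```text
time_s: 14.02
eef_pos: [581.2, -159.8, 182.1]
tcp_rot: [179.9, 0.0, -16.3]
force: [-0.0, -1.9, -1.9]
grip_width: 13.3
```

```bash
python3 -c "
from h import *
st()"
```

```text
14.03 p [ 581.2 -159.8  182.1] rot [179.9    0.   -16.32] F [-0.  -1.9 -1.9] M [-0.324  0.084  0.475] w 13.3 q7 -63.6
```

Request:
jog_arm(xyz=[[0, 0, 0]], twist=[[0, 0, 0.05]], claw=[0.005])

```text
time_s: 14.15
eef_pos: [581.2, -159.8, 182.1]
tcp_rot: [179.9, 0.0, -19.1]
force: [-0.9, -1.2, -2.0]
grip_width: 13.6
```

```bash
python3 -c "
from h import *
st()"
```

```text
14.15 p [ 581.2 -159.8  182.1] rot [ 1.7986e+02  1.0000e-02 -1.9120e+01] F [-0.9 -1.2 -2. ] M [-0.327  0.065  0.456] w 13.6 q7 -66.0
```

Request:
jog_arm(xyz=[[0, 0, 0]], twist=[[0, 0, 0.05]], claw=[0.005])

```text
time_s: 14.28
eef_pos: [581.2, -159.8, 182.1]
tcp_rot: [179.8, 0.0, -21.9]
force: [0.9, -2.7, -2.1]
grip_width: 13.7
```

```bash
python3 -c "
from h import *
st()"
```

```text
14.28 p [ 581.2 -159.8  182.1] rot [ 1.7982e+02  1.0000e-02 -2.1940e+01] F [ 0.9 -2.7 -2.1] M [-0.306 -0.031  0.498] w 13.7 q7 -68.4
```

Request:
jog_arm(xyz=[[0, 0, 0]], twist=[[0, 0, 0.05]], claw=[0.005])

```text
time_s: 14.4
eef_pos: [581.2, -159.8, 182.1]
tcp_rot: [179.8, 0.0, -24.8]
force: [-0.1, -2.9, -1.6]
grip_width: 13.7
```

```bash
python3 -c "
from h import *
st()"
```

```text
14.4 p [ 581.2 -159.8  182.1] rot [ 1.7978e+02  1.0000e-02 -2.4760e+01] F [-0.1 -2.9 -1.6] M [-0.309 -0.068  0.482] w 13.7 q7 -70.8
```

Request:
jog_arm(xyz=[[0, 0, 0]], twist=[[0, 0, 0.05]], claw=[0.005])

```text
time_s: 14.52
eef_pos: [581.2, -159.7, 182.1]
tcp_rot: [179.7, -0.0, -27.6]
force: [0.7, -2.4, -3.0]
grip_width: 13.5
```

```bash
python3 -c "
from h import *
st()"
```

```text
14.53 p [ 581.2 -159.7  182.1] rot [179.74  -0.   -27.58] F [ 0.7 -2.4 -3. ] M [-0.244 -0.065  0.434] w 13.5 q7 -73.2
```

Request:
jog_arm(xyz=[[0, 0, 0]], twist=[[0, 0, 0.05]], claw=[0.005])

```text
time_s: 14.65
eef_pos: [581.3, -159.7, 182.1]
tcp_rot: [179.7, -0.0, -30.4]
force: [0.5, -2.0, -1.8]
grip_width: 13.4
```

```bash
python3 -c "
from h import *
st()"
```

```text
14.65 p [ 581.3 -159.7  182.1] rot [ 1.7971e+02 -2.0000e-02 -3.0400e+01] F [ 0.5 -2.  -1.8] M [-0.249 -0.073  0.393] w 13.4 q7 -75.6
```

Request:
jog_arm(xyz=[[0, 0, 0]], twist=[[0, 0, 0.05]], claw=[0.005])

```text
time_s: 14.78
eef_pos: [581.3, -159.6, 182.1]
tcp_rot: [179.7, -0.0, -33.2]
force: [-0.1, -2.4, -1.8]
grip_width: 14.0
```

```bash
python3 -c "
from h import *
st()"
```

```text
14.78 p [ 581.3 -159.6  182.1] rot [ 1.7967e+02 -3.0000e-02 -3.3210e+01] F [-0.1 -2.4 -1.8] M [-0.205 -0.012  0.393] w 14.0 q7 -78.0
```

Request:
jog_arm(xyz=[[0, 0, 0]], twist=[[0, 0, 0.05]], claw=[0.005])

```text
time_s: 14.9
eef_pos: [581.3, -159.7, 182.1]
tcp_rot: [179.6, -0.1, -36.0]
force: [0.0, -1.9, -2.1]
grip_width: 13.6
```

```bash
python3 -c "
from h import *
st()"
```

```text
14.9 p [ 581.3 -159.7  182.1] rot [ 1.7964e+02 -5.0000e-02 -3.6040e+01] F [ 0.  -1.9 -2.1] M [-0.179 -0.118  0.467] w 13.6 q7 -80.4
```

Request:
jog_arm(xyz=[[0, 0, 0]], twist=[[0, 0, 0.05]], claw=[0.005])

```text
time_s: 15.02
eef_pos: [581.3, -159.6, 182.1]
tcp_rot: [179.6, -0.1, -38.9]
force: [1.0, -2.6, -2.2]
grip_width: 13.2
```

```bash
python3 -c "
from h import *
st()"
```

```text
15.03 p [ 581.3 -159.6  182.1] rot [ 1.7962e+02 -7.0000e-02 -3.8870e+01] F [ 1.  -2.6 -2.2] M [-0.156 -0.105  0.437] w 13.2 q7 -82.7
```

Request:
jog_arm(xyz=[[0, 0, 0]], twist=[[0, 0, 0.05]], claw=[0.005])

```text
time_s: 15.15
eef_pos: [581.3, -159.6, 182.1]
tcp_rot: [179.6, -0.1, -41.7]
force: [-0.3, -2.3, -1.1]
grip_width: 13.5
```

```bash
python3 -c "
from h import *
st()"
```

```text
15.15 p [ 581.3 -159.6  182.1] rot [ 1.7959e+02 -1.0000e-01 -4.1690e+01] F [-0.3 -2.3 -1.1] M [-0.202 -0.067  0.459] w 13.5 q7 -85.1
```

Request:
jog_arm(xyz=[[0, 0, 0]], twist=[[0, 0, 0.05]], claw=[0.005])

```text
time_s: 15.28
eef_pos: [581.3, -159.6, 182.1]
tcp_rot: [179.6, -0.1, -44.5]
force: [-0.5, -1.9, -1.9]
grip_width: 13.5
```

```bash
python3 -c "
from h import *
st()"
```

```text
15.28 p [ 581.3 -159.6  182.1] rot [ 1.7957e+02 -1.2000e-01 -4.4520e+01] F [-0.5 -1.9 -1.9] M [-0.202 -0.071  0.421] w 13.5 q7 -87.5
```

Request:
jog_arm(xyz=[[0, 0, 0]], twist=[[0, 0, 0.05]], claw=[0.005])

```text
time_s: 15.4
eef_pos: [581.3, -159.6, 182.1]
tcp_rot: [179.6, -0.2, -47.4]
force: [-0.2, -2.2, -0.7]
grip_width: 13.6
```

```bash
python3 -c "
from h import *
st()"
```

```text
15.4 p [ 581.3 -159.6  182.1] rot [ 1.7955e+02 -1.5000e-01 -4.7350e+01] F [-0.2 -2.2 -0.7] M [-0.157 -0.143  0.465] w 13.6 q7 -89.9
```

Request:
jog_arm(xyz=[[0, 0, 0]], twist=[[0, 0, 0.05]], claw=[0.005])

```text
time_s: 15.52
eef_pos: [581.4, -159.5, 182.1]
tcp_rot: [179.5, -0.2, -50.2]
force: [-0.5, -2.1, -2.7]
grip_width: 13.9
```

```bash
python3 -c "
from h import *
st()"
```

```text
15.53 p [ 581.4 -159.5  182.1] rot [179.54  -0.18 -50.18] F [-0.5 -2.1 -2.7] M [-0.164 -0.071  0.435] w 13.9 q7 -92.3
```

Request:
jog_arm(xyz=[[0, 0, 0]], twist=[[0, 0, 0.05]], claw=[0.005])

```text
time_s: 15.65
eef_pos: [581.4, -159.5, 182.1]
tcp_rot: [179.5, -0.2, -53.0]
force: [0.5, -2.5, -2.2]
grip_width: 13.8
```

```bash
python3 -c "
from h import *
st()"
```

```text
15.65 p [ 581.4 -159.5  182.1] rot [179.52  -0.21 -53.01] F [ 0.5 -2.5 -2.2] M [-0.159 -0.104  0.509] w 13.8 q7 -94.7
```

Request:
jog_arm(xyz=[[0, 0, 0]], twist=[[0, 0, 0.05]], claw=[0.005])

```text
time_s: 15.78
eef_pos: [581.4, -159.5, 182.1]
tcp_rot: [179.5, -0.2, -55.8]
force: [0.6, -2.1, -1.6]
grip_width: 13.7
```

```bash
python3 -c "
from h import *
st()"
```

```text
15.78 p [ 581.4 -159.5  182.1] rot [179.51  -0.25 -55.83] F [ 0.6 -2.1 -1.6] M [-0.117 -0.099  0.54 ] w 13.7 q7 -97.1
```

Request:
jog_arm(xyz=[[0, 0, 0]], twist=[[0, 0, 0.05]], claw=[0.005])

```text
time_s: 15.9
eef_pos: [581.4, -159.5, 182.1]
tcp_rot: [179.5, -0.3, -58.6]
force: [0.2, -2.3, -2.6]
grip_width: 13.6
```

```bash
python3 -c "
from h import *
st();go(543.6,6.2,225,-0.7)"
```

```text
15.9 p [ 581.4 -159.5  182.1] rot [179.5   -0.28 -58.65] F [ 0.2 -2.3 -2.6] M [-0.156 -0.104  0.648] w 13.6 q7 -99.5
shift m [-0.161  -0.0535 -0.0442] twist [ 0.011 -0.    -1.011]
```

Q: hinge fit puts it about 0.2 rad past the bite, roughly 38 N. Moving to R.

Request:
jog_arm(xyz=[[0, 0, 0], [0, 0, 0], [0, 0, -0.02], [0, 0, -0.044], [-0.035, -0.012, -0.044], [-0.08, -0.027, -0.044], [-0.125, -0.042, -0.044], [-0.155, -0.052, -0.044], [-0.161, -0.0535, -0.0442], [-0.161, -0.0535, -0.0442]], twist=[[0, 0, 0], [0, 0, 0], [0, 0, 0], [0, 0, -0.15], [0.005, 0, -0.33], [0.011, 0, -0.5], [0.011, 0, -0.68], [0.011, 0, -0.86], [0.011, 0, -1.011], [0.011, 0, -1.011]], claw=[0.045, 0.045, 0.045, 0.045, 0.045, 0.045, 0.045, 0.045, 0.045, 0.045], force=15)

```text
time_s: 17.15
eef_pos: [544.0, 6.8, 226.4]
tcp_rot: [-179.9, -0.1, -0.7]
force: [0.1, -0.0, -0.4]
grip_width: 45.0
```

```bash
python3 -c "
from h import *
st();go(543.6,6.2,181.7,-0.7)
c=cap('scene');save(c,'pics/s5.png',(150,130,300,290),3.7)"
```

```text
17.15 p [544.    6.8 226.4] rot [-1.7988e+02 -1.1000e-01 -7.3000e-01] F [ 0.1 -0.  -0.4] M [-0.037  0.147  0.011] w 45.0 q7 -68.6
shift m [-0.0004  0.0007  0.0447] twist [-0.002 -0.002 -0.001]
```

View pics/s5.png

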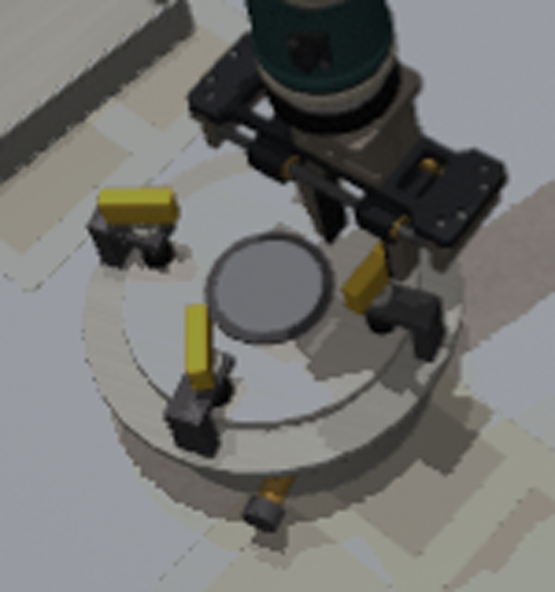

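Q has turned (crop (137,205)) and the fingers straddle R (365,275). Gripping R.

Request:
jog_arm(xyz=[[-0.0004, 0.0007, 0.015], [-0.0004, 0.0007, 0.03], [-0.0004, 0.0007, 0.0445], [-0.0004, 0.0007, 0.0447], [-0.0004, 0.0007, 0.0447], [-0.0004, 0.0007, 0.0447], [-0.0004, 0.0007, 0.0447]], twist=[[-0.002, -0.002, 0], [-0.002, -0.002, 0], [-0.002, -0.002, 0], [-0.002, -0.002, 0], [-0.002, -0.002, 0], [-0.002, -0.002, 0], [-0.002, -0.002, 0]], claw=[0.045, 0.045, 0.04, 0.005, 0.005, 0.005, 0.005], force=15)

```text
time_s: 18.08
eef_pos: [543.9, 5.7, 181.8]
tcp_rot: [-180.0, -0.0, -0.9]
force: [1.2, 1.8, -0.8]
grip_width: 14.0
```

```bash
python3 -c "
from h import *
st()"
```

```text
18.07 p [543.9   5.7 181.8] rot [-1.7999e+02 -4.0000e-02 -8.9000e-01] F [ 1.2  1.8 -0.8] M [ 0.255  0.06  -0.26 ] w 14.0 q7 -65.8
```

Request:
jog_arm(xyz=[[0, 0, 0], [0, 0, 0], [0, 0, 0], [0, 0, 0], [0, 0, 0], [0, 0, 0]], twist=[[0, 0, 0], [0, 0, 0], [0, 0, 0.05], [0, 0, 0.1], [0, 0, 0.15], [0, 0, 0.2]], claw=[0.005, 0.005, 0.005, 0.005, 0.005, 0.005], force=50)

```text
time_s: 18.82
eef_pos: [544.0, 5.7, 181.8]
tcp_rot: [180.0, -0.0, -12.3]
force: [0.5, -0.8, -2.5]
grip_width: 13.4
```

```bash
python3 -c "
from h import *
st()"
```

```text
18.82 p [544.    5.7 181.8] rot [ 1.7997e+02 -3.0000e-02 -1.2290e+01] F [ 0.5 -0.8 -2.5] M [-0.12   0.034  0.511] w 13.4 q7 -75.1
```

Request:
jog_arm(xyz=[[0, 0, 0], [0, 0, 0]], twist=[[0, 0, 0.05], [0, 0, 0.1]], claw=[0.005, 0.005])

```text
time_s: 19.08
eef_pos: [543.9, 5.7, 181.8]
tcp_rot: [179.9, -0.0, -18.0]
force: [0.9, 0.1, -1.1]
grip_width: 13.6
```

```bash
python3 -c "
from h import *
st()"
```

```text
19.07 p [543.9   5.7 181.8] rot [ 1.7992e+02 -4.0000e-02 -1.7970e+01] F [ 0.9  0.1 -1.1] M [-0.012  0.075  0.426] w 13.6 q7 -79.8
```

Request:
jog_arm(xyz=[[0, 0, 0]], twist=[[0, 0, 0.05]], claw=[0.005])

```text
time_s: 19.2
eef_pos: [543.9, 5.7, 181.8]
tcp_rot: [179.9, -0.0, -20.8]
force: [-0.3, -0.5, -3.0]
grip_width: 13.5
```

```bash
python3 -c "
from h import *
st()"
```

```text
19.2 p [543.9   5.7 181.8] rot [ 1.7988e+02 -5.0000e-02 -2.0780e+01] F [-0.3 -0.5 -3. ] M [0.039 0.058 0.505] w 13.5 q7 -82.1
```

Request:
jog_arm(xyz=[[0, 0, 0]], twist=[[0, 0, 0.05]], claw=[0.005])

```text
time_s: 19.32
eef_pos: [544.0, 5.7, 181.8]
tcp_rot: [179.8, -0.1, -23.6]
force: [0.5, 0.1, -0.8]
grip_width: 13.7
```

```bash
python3 -c "
from h import *
st()"
```

```text
19.32 p [544.    5.7 181.8] rot [ 1.7984e+02 -6.0000e-02 -2.3600e+01] F [ 0.5  0.1 -0.8] M [-0.014  0.01   0.427] w 13.7 q7 -84.5
```

Request:
jog_arm(xyz=[[0, 0, 0]], twist=[[0, 0, 0.05]], claw=[0.005])

```text
time_s: 19.45
eef_pos: [543.9, 5.6, 181.8]
tcp_rot: [179.8, -0.1, -26.4]
force: [0.4, 0.1, -1.3]
grip_width: 14.0
```

```bash
python3 -c "
from h import *
st()"
```

```text
19.45 p [543.9   5.6 181.8] rot [ 1.798e+02 -7.000e-02 -2.642e+01] F [ 0.4  0.1 -1.3] M [0.089 0.002 0.44 ] w 14.0 q7 -86.8
```

Request:
jog_arm(xyz=[[0, 0, 0]], twist=[[0, 0, 0.05]], claw=[0.005])

```text
time_s: 19.58
eef_pos: [543.9, 5.7, 181.8]
tcp_rot: [179.8, -0.1, -29.2]
force: [-0.8, 0.0, -2.5]
grip_width: 13.9
```

```bash
python3 -c "
from h import *
st()"
```

```text
19.57 p [543.9   5.7 181.8] rot [ 1.7976e+02 -9.0000e-02 -2.9230e+01] F [-0.8  0.  -2.5] M [0.092 0.055 0.451] w 13.9 q7 -89.1
```

Request:
jog_arm(xyz=[[0, 0, 0]], twist=[[0, 0, 0.05]], claw=[0.005])

```text
time_s: 19.7
eef_pos: [543.9, 5.7, 181.8]
tcp_rot: [179.7, -0.1, -32.1]
force: [0.3, 0.6, -2.0]
grip_width: 13.4
```

```bash
python3 -c "
from h import *
st()"
```

```text
19.7 p [543.9   5.7 181.8] rot [ 1.7973e+02 -1.1000e-01 -3.2050e+01] F [ 0.3  0.6 -2. ] M [0.092 0.036 0.482] w 13.4 q7 -91.4
```

Request:
jog_arm(xyz=[[0, 0, 0]], twist=[[0, 0, 0.05]], claw=[0.005])

```text
time_s: 19.82
eef_pos: [543.9, 5.7, 181.8]
tcp_rot: [179.7, -0.1, -34.9]
force: [-0.2, -1.1, -1.7]
grip_width: 13.4
```

```bash
python3 -c "
from h import *
st()"
```

```text
19.82 p [543.9   5.7 181.8] rot [ 1.797e+02 -1.300e-01 -3.488e+01] F [-0.2 -1.1 -1.7] M [ 0.076 -0.042  0.507] w 13.4 q7 -93.7
```

Request:
jog_arm(xyz=[[0, 0, 0]], twist=[[0, 0, 0.05]], claw=[0.005])

```text
time_s: 19.95
eef_pos: [543.9, 5.7, 181.8]
tcp_rot: [179.7, -0.2, -37.7]
force: [0.4, -0.7, -2.3]
grip_width: 13.7
```

```bash
python3 -c "
from h import *
st()"
```

```text
19.95 p [543.9   5.7 181.8] rot [ 1.7967e+02 -1.6000e-01 -3.7700e+01] F [ 0.4 -0.7 -2.3] M [0.217 0.025 0.407] w 13.7 q7 -96.0
```

Request:
jog_arm(xyz=[[0, 0, 0]], twist=[[0, 0, 0.05]], claw=[0.005])

```text
time_s: 20.08
eef_pos: [543.9, 5.7, 181.8]
tcp_rot: [179.7, -0.2, -40.5]
force: [0.2, -0.9, -2.1]
grip_width: 13.8
```

```bash
python3 -c "
from h import *
st()"
```

```text
20.07 p [543.9   5.7 181.8] rot [179.65  -0.19 -40.53] F [ 0.2 -0.9 -2.1] M [ 0.136 -0.043  0.444] w 13.8 q7 -98.4
```

Request:
jog_arm(xyz=[[0, 0, 0]], twist=[[0, 0, 0.05]], claw=[0.005])

```text
time_s: 20.2
eef_pos: [543.9, 5.7, 181.8]
tcp_rot: [179.6, -0.2, -43.4]
force: [-0.3, -1.0, -2.5]
grip_width: 13.3
```

```bash
python3 -c "
from h import *
st()"
```

```text
20.2 p [543.9   5.7 181.8] rot [179.63  -0.21 -43.36] F [-0.3 -1.  -2.5] M [ 0.113 -0.057  0.382] w 13.3 q7 -100.7
```

Request:
jog_arm(xyz=[[0, 0, 0]], twist=[[0, 0, 0.05]], claw=[0.005])

```text
time_s: 20.32
eef_pos: [543.9, 5.7, 181.8]
tcp_rot: [179.6, -0.2, -46.2]
force: [0.6, -1.0, -2.2]
grip_width: 13.6
```

```bash
python3 -c "
from h import *
st()"
```

```text
20.32 p [543.9   5.7 181.8] rot [179.61  -0.25 -46.19] F [ 0.6 -1.  -2.2] M [ 0.159 -0.036  0.454] w 13.6 q7 -103.0
```

Request:
jog_arm(xyz=[[0, 0, 0]], twist=[[0, 0, 0.05]], claw=[0.005])

```text
time_s: 20.45
eef_pos: [543.9, 5.6, 181.8]
tcp_rot: [179.6, -0.3, -49.0]
force: [0.7, -0.1, -2.3]
grip_width: 13.7
```

```bash
python3 -c "
from h import *
st()"
```

```text
20.45 p [543.9   5.6 181.8] rot [179.59  -0.28 -49.02] F [ 0.7 -0.1 -2.3] M [ 0.21  -0.069  0.459] w 13.7 q7 -105.3
```

Request:
jog_arm(xyz=[[0, 0, 0]], twist=[[0, 0, 0.05]], claw=[0.005])

```text
time_s: 20.58
eef_pos: [543.9, 5.6, 181.8]
tcp_rot: [179.6, -0.3, -51.9]
force: [-0.4, -0.0, -2.4]
grip_width: 13.6
```

```bash
python3 -c "
from h import *
st()"
```

```text
20.57 p [543.9   5.6 181.8] rot [179.58  -0.31 -51.85] F [-0.4 -0.  -2.4] M [ 0.197 -0.025  0.486] w 13.6 q7 -107.6
```

Request:
jog_arm(xyz=[[0, 0, 0]], twist=[[0, 0, 0.05]], claw=[0.005])

```text
time_s: 20.7
eef_pos: [543.9, 5.7, 181.8]
tcp_rot: [179.6, -0.3, -54.7]
force: [0.3, -1.3, -2.4]
grip_width: 13.7
```

```bash
python3 -c "
from h import *
st()"
```

```text
20.7 p [543.9   5.7 181.8] rot [179.57  -0.34 -54.68] F [ 0.3 -1.3 -2.4] M [ 0.21  -0.048  0.515] w 13.7 q7 -110.0
```

Request:
jog_arm(xyz=[[0, 0, 0]], twist=[[0, 0, 0.05]], claw=[0.005])

```text
time_s: 20.82
eef_pos: [543.9, 5.7, 181.9]
tcp_rot: [179.6, -0.4, -57.5]
force: [0.2, -1.0, -2.0]
grip_width: 13.3
```

```bash
python3 -c "
from h import *
st()"
```

```text
20.82 p [543.9   5.7 181.9] rot [179.56  -0.38 -57.5 ] F [ 0.2 -1.  -2. ] M [ 0.226 -0.048  0.565] w 13.3 q7 -112.3
```

R: rising steadily, about 0.185 rad past the bite, roughly 35 N. All four are nipped. Releasing and going to P for the second pass.

Request:
jog_arm(xyz=[[0, 0, 0], [0, 0, 0], [0, 0, -0.02], [0, 0, -0.043]], twist=[[0, 0, 0], [0, 0, 0], [0, 0, 0], [0, 0, -0.1]], claw=[0.045, 0.045, 0.045, 0.045], force=15)

```text
time_s: 21.32
eef_pos: [544.1, 5.7, 226.3]
tcp_rot: [179.5, -0.4, -51.6]
force: [0.3, 0.3, 0.1]
grip_width: 45.1
```

```bash
python3 -c "
from h import *
st();go(645.8,-57.7,225,37.6)"
```

```text
21.32 p [544.1   5.7 226.3] rot [179.49  -0.38 -51.64] F [0.3 0.3 0.1] M [ 0.009  0.08  -0.021] w 45.1 q7 -109.9
shift m [ 0.1128 -0.0404  0.0017] twist [ 0.012  0.002 -1.557]
```

Request:
jog_arm(xyz=[[0.01, -0.004, 0], [0.025, -0.009, 0], [0.04, -0.014, 0], [0.055, -0.02, 0], [0.07, -0.025, 0], [0.085, -0.03, 0], [0.1, -0.036, 0], [0.11, -0.039, 0.001], [0.1128, -0.0404, 0.0017], [0.1128, -0.0404, 0.0017]], twist=[[0.001, 0, -0.15], [0.002, 0, -0.32], [0.004, 0, -0.49], [0.005, 0, -0.66], [0.006, 0.001, -0.83], [0.008, 0.001, -1.0], [0.009, 0.001, -1.17], [0.01, 0.002, -1.34], [0.012, 0.002, -1.5], [0.012, 0.002, -1.557]], claw=[0.045, 0.045, 0.045, 0.045, 0.045, 0.045, 0.045, 0.045, 0.045, 0.045])

```text
time_s: 22.58
eef_pos: [646.2, -58.8, 226.6]
tcp_rot: [179.9, -0.1, 37.7]
force: [-0.1, 0.2, 0.2]
grip_width: 45.0
```

```bash
python3 -c "
from h import *
st();go(645.8,-57.7,182,37.6)
c=cap('scene');save(c,'pics/s6.png',(150,130,300,290),3.7)"
```

```text
22.57 p [646.2 -58.8 226.6] rot [ 1.7989e+02 -5.0000e-02  3.7680e+01] F [-0.1  0.2  0.2] M [-0.088  0.177  0.   ] w 45.0 q7 -28.7
shift m [ 0.0003 -0.0012  0.0446] twist [ 0.002 -0.001  0.001]
```

View pics/s6.png

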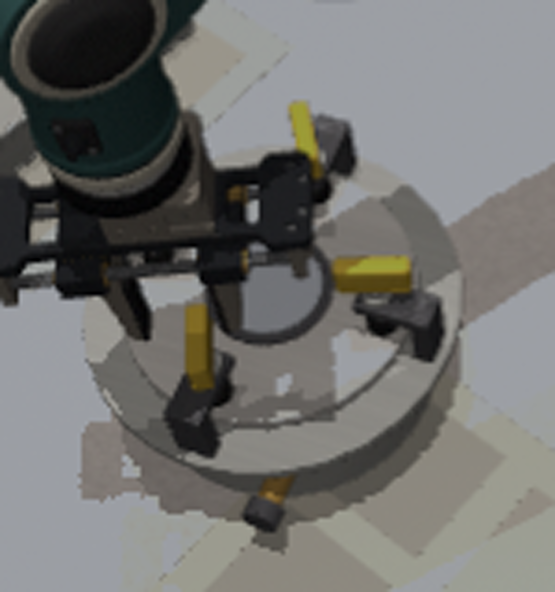

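R has turned (crop (372,275)) and the fingers straddle P again (200,345). Second pass on P.

Request:
jog_arm(xyz=[[0.0003, -0.0012, 0.015], [0.0003, -0.0012, 0.03], [0.0003, -0.0012, 0.0445], [0.0003, -0.0012, 0.0446], [0.0003, -0.0012, 0.0446], [0.0003, -0.0012, 0.0446], [0.0003, -0.0012, 0.0446]], twist=[[0.002, 0, 0.001], [0.002, 0, 0.001], [0.002, 0, 0.001], [0.002, 0, 0.001], [0.002, 0, 0.001], [0.002, 0, 0.001], [0.002, 0, 0.001]], claw=[0.045, 0.045, 0.04, 0.005, 0.005, 0.005, 0.005], force=15)

```text
time_s: 23.5
eef_pos: [646.0, -57.8, 182.5]
tcp_rot: [180.0, -0.1, 37.7]
force: [0.3, -0.4, 0.5]
grip_width: 14.0
```

```bash
python3 -c "
from h import *
st()"
```

```text
23.5 p [646.  -57.8 182.5] rot [ 1.7996e+02 -9.0000e-02  3.7710e+01] F [ 0.3 -0.4  0.5] M [-0.119  0.083  0.178] w 14.0 q7 -27.1
```

Request:
jog_arm(xyz=[[0, 0, 0], [0, 0, 0], [0, 0, 0], [0, 0, 0], [0, 0, 0], [0, 0, 0], [0, 0, 0]], twist=[[0, 0, 0], [0, 0, 0], [0, 0, 0.05], [0, 0, 0.1], [0, 0, 0.15], [0, 0, 0.2], [0, 0, 0.25]], claw=[0.005, 0.005, 0.005, 0.005, 0.005, 0.005, 0.005], force=55)

```text
time_s: 24.38
eef_pos: [646.1, -57.9, 182.5]
tcp_rot: [180.0, -0.1, 23.4]
force: [-0.2, -2.0, -1.3]
grip_width: 13.8
```

```bash
python3 -c "
from h import *
st()"
```

```text
24.38 p [646.1 -57.9 182.5] rot [ 1.7995e+02 -9.0000e-02  2.3360e+01] F [-0.2 -2.  -1.3] M [-0.335 -0.005  0.695] w 13.8 q7 -39.4
```

Request:
jog_arm(xyz=[[0, 0, 0]], twist=[[0, 0, 0.05]], claw=[0.005])

```text
time_s: 24.5
eef_pos: [646.1, -57.9, 182.5]
tcp_rot: [179.9, -0.1, 20.5]
force: [0.7, 0.2, -1.1]
grip_width: 13.7
```

```bash
python3 -c "
from h import *
st()"
```

```text
24.5 p [646.1 -57.9 182.5] rot [ 1.7994e+02 -8.0000e-02  2.0470e+01] F [ 0.7  0.2 -1.1] M [-0.263  0.107  0.724] w 13.7 q7 -41.9
```

Consistent with the model (0.18 + 0.30 rad). One last step, then release.

Request:
jog_arm(xyz=[[0, 0, 0]], twist=[[0, 0, 0.05]], claw=[0.005])

```text
time_s: 24.62
eef_pos: [646.2, -57.9, 182.5]
tcp_rot: [179.9, -0.1, 17.6]
force: [-0.5, -0.6, -0.9]
grip_width: 13.4
```

```bash
python3 -c "
from h import *
st()"
```

```text
24.62 p [646.2 -57.9 182.5] rot [ 1.7992e+02 -7.0000e-02  1.7590e+01] F [-0.5 -0.6 -0.9] M [-0.225  0.036  0.778] w 13.4 q7 -44.4
```

Request:
jog_arm(xyz=[[0, 0, 0], [0, 0, 0], [0, 0, -0.02], [0, 0, -0.043]], twist=[[0, 0, 0], [0, 0, 0], [0, 0, 0], [0, 0, -0.03]], claw=[0.045, 0.045, 0.045, 0.045], force=15)

```text
time_s: 25.12
eef_pos: [646.3, -58.1, 227.3]
tcp_rot: [179.9, -0.1, 19.4]
force: [0.8, 0.3, -0.1]
grip_width: 44.8
```

```bash
python3 -c "
from h import *
st();go(480,-95.6,225,45.0)"
```

```text
25.12 p [646.3 -58.1 227.3] rot [ 1.7989e+02 -8.0000e-02  1.9380e+01] F [ 0.8  0.3 -0.1] M [-0.044  0.112  0.049] w 44.8 q7 -44.6
shift m [-0.1693 -0.0198  0.002 ] twist [ 0.002 -0.001 -0.447]
```

Request:
jog_arm(xyz=[[-0.03, -0.003, 0], [-0.07, -0.008, 0], [-0.11, -0.013, 0.001], [-0.15, -0.018, 0.002], [-0.166, -0.0195, 0.002], [-0.1693, -0.0198, 0.002], [-0.1693, -0.0198, 0.002]], twist=[[0, 0, -0.08], [0, 0, -0.18], [0.001, 0, -0.28], [0.002, 0, -0.38], [0.002, 0, -0.447], [0.002, 0, -0.447], [0.002, 0, -0.447]], claw=[0.045, 0.045, 0.045, 0.045, 0.045, 0.045, 0.045])

```text
time_s: 26.0
eef_pos: [481.0, -95.7, 226.1]
tcp_rot: [179.9, -0.2, 45.0]
force: [0.2, -0.5, 0.0]
grip_width: 44.8
```

```bash
python3 -c "
from h import *
st();go(480,-95.6,181.8,45.0)"
```

```text
26.0 p [481.  -95.7 226.1] rot [ 1.7991e+02 -1.6000e-01  4.4960e+01] F [ 0.2 -0.5  0. ] M [-0.045  0.122 -0.015] w 44.8 q7 -22.1
shift m [-0.0008 -0.0008  0.0443] twist [ 0.002 -0.003 -0.001]
```

Request:
jog_arm(xyz=[[-0.0008, -0.0008, 0.015], [-0.0008, -0.0008, 0.03], [-0.0008, -0.0008, 0.0441], [-0.0008, -0.0008, 0.0443], [-0.0008, -0.0008, 0.0443], [-0.0008, -0.0008, 0.0443], [-0.0008, -0.0008, 0.0443]], twist=[[0.002, -0.003, 0], [0.002, -0.003, 0], [0.002, -0.003, 0], [0.002, -0.003, 0], [0.002, -0.003, 0], [0.002, -0.003, 0], [0.002, -0.003, 0]], claw=[0.045, 0.045, 0.04, 0.005, 0.005, 0.005, 0.005], force=15)

```text
time_s: 26.88
eef_pos: [480.2, -95.6, 182.1]
tcp_rot: [-180.0, -0.0, 45.0]
force: [-0.6, -0.2, 0.7]
grip_width: 14.0
```

```bash
python3 -c "
from h import *
st()"
```

```text
26.88 p [480.2 -95.6 182.1] rot [-1.800e+02 -1.000e-02  4.501e+01] F [-0.6 -0.2  0.7] M [-0.115  0.258  0.165] w 14.0 q7 -18.0
```

Request:
jog_arm(xyz=[[0, 0, 0], [0, 0, 0], [0, 0, 0], [0, 0, 0], [0, 0, 0], [0, 0, 0], [0, 0, 0]], twist=[[0, 0, 0], [0, 0, 0], [0, 0, 0.03], [0, 0, 0.08], [0, 0, 0.13], [0, 0, 0.18], [0, 0, 0.23]], claw=[0.005, 0.005, 0.005, 0.005, 0.005, 0.005, 0.005], force=55)

```text
time_s: 27.75
eef_pos: [480.2, -95.7, 182.1]
tcp_rot: [180.0, 0.0, 31.7]
force: [-0.1, -0.5, -2.7]
grip_width: 13.5
```

```bash
python3 -c "
from h import *
st()"
```

```text
27.75 p [480.2 -95.7 182.1] rot [1.7998e+02 1.0000e-02 3.1730e+01] F [-0.1 -0.5 -2.7] M [-0.369  0.07   0.617] w 13.5 q7 -29.4
```

Request:
jog_arm(xyz=[[0, 0, 0]], twist=[[0, 0, 0.05]], claw=[0.005])

```text
time_s: 27.88
eef_pos: [480.3, -95.7, 182.1]
tcp_rot: [180.0, 0.0, 28.8]
force: [0.7, -0.2, -2.2]
grip_width: 13.6
```

```bash
python3 -c "
from h import *
st()"
```

```text
27.88 p [480.3 -95.7 182.1] rot [1.7996e+02 1.0000e-02 2.8770e+01] F [ 0.7 -0.2 -2.2] M [-0.189  0.126  0.723] w 13.6 q7 -31.9
```

Request:
jog_arm(xyz=[[0, 0, 0]], twist=[[0, 0, 0.06]], claw=[0.005])

```text
time_s: 28.0
eef_pos: [480.3, -95.8, 182.1]
tcp_rot: [179.9, 0.0, 25.2]
force: [-0.8, -1.3, -3.2]
grip_width: 13.7
```

```bash
python3 -c "
from h import *
st()"
```

```text
28.0 p [480.3 -95.8 182.1] rot [1.7994e+02 3.0000e-02 2.5230e+01] F [-0.8 -1.3 -3.2] M [-0.263  0.101  0.795] w 13.7 q7 -34.9
```

Request:
jog_arm(xyz=[[0, 0, 0], [0, 0, 0], [0, 0, -0.02], [0, 0, -0.043]], twist=[[0, 0, 0], [0, 0, 0], [0, 0, 0], [0, 0, 0.03]], claw=[0.045, 0.045, 0.045, 0.045], force=15)

```text
time_s: 28.5
eef_pos: [480.0, -95.8, 225.5]
tcp_rot: [180.0, 0.1, 23.4]
force: [0.6, -0.3, 0.4]
grip_width: 45.2
```

```bash
python3 -c "
from h import *
st();go(581.4,-159.5,225,-58.6)"
```

```text
28.5 p [480.  -95.8 225.5] rot [1.7996e+02 6.0000e-02 2.3420e+01] F [ 0.6 -0.3  0.4] M [-0.079  0.147  0.013] w 45.2 q7 -40.7
shift m [0.0677 0.0987 0.0005] twist [1.000e-03 0.000e+00 1.432e+00]
```

Request:
jog_arm(xyz=[[0.008, 0.011, 0], [0.016, 0.023, 0], [0.025, 0.036, 0], [0.035, 0.05, 0], [0.044, 0.064, 0], [0.053, 0.077, 0], [0.061, 0.089, 0], [0.066, 0.096, 0], [0.0677, 0.0987, 0.0005], [0.0677, 0.0987, 0.0005]], twist=[[0, 0, 0.15], [0, 0, 0.31], [0, 0, 0.48], [0, 0, 0.65], [0, 0, 0.82], [0, 0, 0.99], [0, 0, 1.16], [0, 0, 1.32], [0, 0, 1.432], [0, 0, 1.432]], claw=[0.045, 0.045, 0.045, 0.045, 0.045, 0.045, 0.045, 0.045, 0.045, 0.045])

```text
time_s: 29.75
eef_pos: [581.4, -159.6, 224.7]
tcp_rot: [179.9, -0.0, -58.6]
force: [-0.8, -0.6, -0.1]
grip_width: 44.9
```

```bash
python3 -c "
from h import *
st();go(581.4,-159.5,182,-58.6)"
```

```text
29.75 p [ 581.4 -159.6  224.7] rot [ 1.7989e+02 -4.0000e-02 -5.8560e+01] F [-0.8 -0.6 -0.1] M [0.078 0.132 0.033] w 44.9 q7 -100.8
shift m [-0.0001 -0.0001  0.0427] twist [ 0.002 -0.001  0.001]
```

Request:
jog_arm(xyz=[[0, 0, 0.015], [0, 0, 0.03], [0, 0, 0.0425], [0, 0, 0.0427], [0, 0, 0.0427], [0, 0, 0.0427], [0, 0, 0.0427]], twist=[[0.002, 0, 0], [0.002, 0, 0], [0.002, 0, 0], [0.002, 0, 0], [0.002, 0, 0], [0.002, 0, 0], [0.002, 0, 0]], claw=[0.045, 0.045, 0.04, 0.005, 0.005, 0.005, 0.005], force=15)

```text
time_s: 30.62
eef_pos: [581.5, -160.0, 182.5]
tcp_rot: [-180.0, -0.1, -58.5]
force: [-1.0, -0.9, 1.8]
grip_width: 14.0
```

```bash
python3 -c "
from h import *
st()"
```

```text
30.62 p [ 581.5 -160.   182.5] rot [-1.7999e+02 -8.0000e-02 -5.8540e+01] F [-1.  -0.9  1.8] M [-0.057  0.216  0.202] w 14.0 q7 -98.8
```

Request:
jog_arm(xyz=[[0, 0, 0], [0, 0, 0], [0, 0, 0], [0, 0, 0], [0, 0, 0], [0, 0, 0], [0, 0, 0]], twist=[[0, 0, 0], [0, 0, 0], [0, 0, 0.03], [0, 0, 0.08], [0, 0, 0.13], [0, 0, 0.18], [0, 0, 0.23]], claw=[0.005, 0.005, 0.005, 0.005, 0.005, 0.005, 0.005], force=55)

```text
time_s: 31.5
eef_pos: [581.5, -160.0, 182.5]
tcp_rot: [-180.0, -0.1, -71.8]
force: [-1.0, -0.7, -0.5]
grip_width: 13.4
```

```bash
python3 -c "
from h import *
st()"
```

```text
31.5 p [ 581.5 -160.   182.5] rot [-1.7999e+02 -9.0000e-02 -7.1800e+01] F [-1.  -0.7 -0.5] M [-0.141  0.244  0.653] w 13.4 q7 -110.1
```

Request:
jog_arm(xyz=[[0, 0, 0]], twist=[[0, 0, 0.05]], claw=[0.005])

```text
time_s: 31.62
eef_pos: [581.5, -160.0, 182.5]
tcp_rot: [180.0, -0.1, -74.8]
force: [-0.9, -2.1, -0.8]
grip_width: 13.6
```

```bash
python3 -c "
from h import *
st()"
```

```text
31.62 p [ 581.5 -160.   182.5] rot [ 1.7999e+02 -1.0000e-01 -7.4760e+01] F [-0.9 -2.1 -0.8] M [-0.139  0.221  0.699] w 13.6 q7 -112.6
```

Request:
jog_arm(xyz=[[0, 0, 0]], twist=[[0, 0, 0.06]], claw=[0.005])

```text
time_s: 31.75
eef_pos: [581.5, -159.9, 182.5]
tcp_rot: [180.0, -0.1, -78.3]
force: [-0.8, -0.9, -0.6]
grip_width: 13.7
```

```bash
python3 -c "
from h import *
st()"
```

```text
31.75 p [ 581.5 -159.9  182.5] rot [ 1.7997e+02 -1.2000e-01 -7.8280e+01] F [-0.8 -0.9 -0.6] M [-0.221  0.227  0.754] w 13.7 q7 -115.7
```

Request:
jog_arm(xyz=[[0, 0, 0], [0, 0, 0], [0, 0, -0.02], [0, 0, -0.043]], twist=[[0, 0, 0], [0, 0, 0], [0, 0, 0], [0, 0, -0.03]], claw=[0.045, 0.045, 0.045, 0.045], force=15)

```text
time_s: 32.25
eef_pos: [581.6, -160.2, 227.2]
tcp_rot: [180.0, -0.1, -76.5]
force: [0.2, -0.1, -0.1]
grip_width: 45.0
```

```bash
python3 -c "
from h import *
st();go(543.9,5.7,225,-57.5)"
```

```text
32.25 p [ 581.6 -160.2  227.2] rot [ 1.7998e+02 -1.5000e-01 -7.6490e+01] F [ 0.2 -0.1 -0.1] M [0.079 0.119 0.003] w 45.0 q7 -116.1
shift m [-0.1701 -0.0021  0.0018] twist [ 0.001 -0.003 -0.331]
```

Request:
jog_arm(xyz=[[-0.03, 0, 0], [-0.07, -0.001, 0], [-0.11, -0.001, 0.001], [-0.15, -0.002, 0.002], [-0.167, -0.002, 0.002], [-0.1701, -0.0021, 0.0018], [-0.1701, -0.0021, 0.0018]], twist=[[0, 0, -0.06], [0, 0, -0.14], [0, 0, -0.22], [0.001, -0.002, -0.3], [0.001, -0.003, -0.331], [0.001, -0.003, -0.331], [0.001, -0.003, -0.331]], claw=[0.045, 0.045, 0.045, 0.045, 0.045, 0.045, 0.045])

```text
time_s: 33.12
eef_pos: [544.2, 4.4, 225.6]
tcp_rot: [-179.9, -0.0, -57.6]
force: [-0.4, 0.6, -1.2]
grip_width: 45.5
```

```bash
python3 -c "
from h import *
st();go(543.9,5.7,182,-57.5)"
```

```text
33.12 p [544.2   4.4 225.6] rot [-1.7995e+02 -4.0000e-02 -5.7640e+01] F [-0.4  0.6 -1.2] M [ 0.032  0.148 -0.017] w 45.5 q7 -113.5
shift m [-0.0013 -0.0004  0.0436] twist [-0.001 -0.001 -0.002]
```

Request:
jog_arm(xyz=[[-0.0013, -0.0004, 0.015], [-0.0013, -0.0004, 0.03], [-0.0013, -0.0004, 0.0434], [-0.0013, -0.0004, 0.0436], [-0.0013, -0.0004, 0.0436], [-0.0013, -0.0004, 0.0436], [-0.0013, -0.0004, 0.0436]], twist=[[0, 0, -0.002], [0, 0, -0.002], [0, 0, -0.002], [0, 0, -0.002], [0, 0, -0.002], [0, 0, -0.002], [0, 0, -0.002]], claw=[0.045, 0.045, 0.04, 0.005, 0.005, 0.005, 0.005], force=15)

```text
time_s: 34.0
eef_pos: [543.9, 5.4, 182.4]
tcp_rot: [-179.9, -0.1, -57.5]
force: [-1.4, -0.1, 0.8]
grip_width: 14.0
```

```bash
python3 -c "
from h import *
st()"
```

```text
34.0 p [543.9   5.4 182.4] rot [-1.7995e+02 -7.0000e-02 -5.7500e+01] F [-1.4 -0.1  0.8] M [-0.214  0.355  0.243] w 14.0 q7 -111.2
```

Request:
jog_arm(xyz=[[0, 0, 0], [0, 0, 0], [0, 0, 0], [0, 0, 0], [0, 0, 0], [0, 0, 0], [0, 0, 0]], twist=[[0, 0, 0], [0, 0, 0], [0, 0, 0.04], [0, 0, 0.09], [0, 0, 0.14], [0, 0, 0.19], [0, 0, 0.24]], claw=[0.005, 0.005, 0.005, 0.005, 0.005, 0.005, 0.005], force=55)

```text
time_s: 34.88
eef_pos: [543.8, 5.3, 182.4]
tcp_rot: [-180.0, -0.1, -71.4]
force: [-1.0, -1.2, 0.0]
grip_width: 13.4
```

```bash
python3 -c "
from h import *
st()"
```

```text
34.88 p [543.8   5.3 182.4] rot [-1.7996e+02 -7.0000e-02 -7.1370e+01] F [-1.  -1.2  0. ] M [-0.302  0.361  0.668] w 13.4 q7 -122.6
```

Request:
jog_arm(xyz=[[0, 0, 0]], twist=[[0, 0, 0.05]], claw=[0.005])

```text
time_s: 35.0
eef_pos: [543.8, 5.4, 182.4]
tcp_rot: [-180.0, -0.1, -74.4]
force: [-0.9, -1.2, -1.5]
grip_width: 13.9
```

```bash
python3 -c "
from h import *
st()"
```

```text
35.0 p [543.8   5.4 182.4] rot [-1.7998e+02 -8.0000e-02 -7.4350e+01] F [-0.9 -1.2 -1.5] M [-0.26   0.292  0.624] w 13.9 q7 -125.1
```

Request:
jog_arm(xyz=[[0, 0, 0]], twist=[[0, 0, 0.06]], claw=[0.005])

```text
time_s: 35.12
eef_pos: [543.7, 5.4, 182.4]
tcp_rot: [-180.0, -0.1, -77.9]
force: [-1.2, -1.2, 0.1]
grip_width: 13.5
```

```bash
python3 -c "
from h import *
st()"
```

```text
35.12 p [543.7   5.4 182.4] rot [-1.800e+02 -1.000e-01 -7.791e+01] F [-1.2 -1.2  0.1] M [-0.274  0.302  0.683] w 13.5 q7 -128.1
```

Request:
jog_arm(xyz=[[0, 0, 0], [0, 0, 0], [0, 0, -0.02], [0, 0, -0.05], [0, 0, -0.09], [-0.04, 0.03, -0.12], [-0.08, 0.06, -0.12], [-0.12, 0.09, -0.12], [-0.14, 0.11, -0.12], [-0.14, 0.11, -0.12]], twist=[[0, 0, 0], [0, 0, 0], [0, 0, 0], [0, 0, 0], [0, 0, 0], [0, 0, 0], [0, 0, 0], [0, 0, 0], [0, 0, 0], [0, 0, 0]], claw=[0.045, 0.045, 0.045, 0.045, 0.045, 0.045, 0.045, 0.045, 0.045, 0.045], force=15)

```text
time_s: 36.38
eef_pos: [431.7, 121.9, 287.3]
tcp_rot: [178.8, 0.2, -77.7]
force: [0.9, -0.2, 0.2]
grip_width: 45.1
```

```bash
python3 -c "
from h import *
st()
c=cap('top');save(c,'pics/t7.png',(240,60,480,220),3.3)"
```

```text
36.38 p [431.7 121.9 287.3] rot [ 1.7879e+02  1.7000e-01 -7.7710e+01] F [ 0.9 -0.2  0.2] M [ 0.037  0.047 -0.025] w 45.1 q7 -167.4
```

View pics/t7.png

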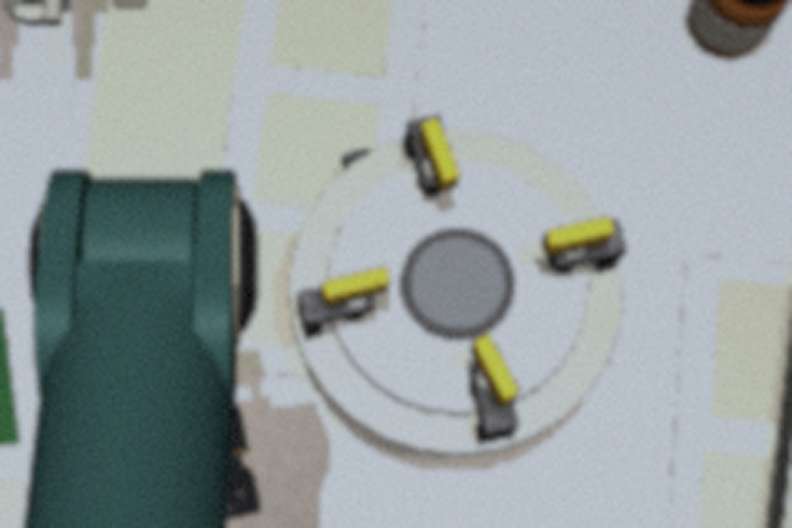

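All four wings are turned and the lid is in place. Joint 7 sits near its range end, so I'll rotate away from it and hand in.

Request:
jog_arm(xyz=[[0, 0, 0], [0, 0, 0], [0, 0, 0], [0, 0, 0]], twist=[[0, 0, -0.15], [0, 0, -0.3], [0, 0, -0.4], [0, 0, -0.4]], claw=[0.045, 0.045, 0.045, 0.045])

```text
time_s: 36.92
eef_pos: [433.8, 118.1, 287.9]
tcp_rot: [178.9, 0.3, -55.4]
force: [-0.4, 0.3, 0.3]
grip_width: 44.8
```

```bash
python3 -c "
from h import *
st(); print(r.finish_job())"
```

```text
36.92 p [433.8 118.1 287.9] rot [178.94   0.34 -55.38] F [-0.4  0.3  0.3] M [ 0.085  0.078 -0.04 ] w 44.8 q7 -151.6
the job is handed in; nothing more can be done
None
```

All four knobs are clamped and the job was handed in at 36.9 s, with the gripper clear of everything. I worked crisscross in two passes: far knob, near knob, right knob, left knob as seen from the robot.

| Knob (seen from the robot) | Load after first pass (N, est.) | Second-pass turn (degrees) | Final load (N, est.) |
|---|---|---|---|
| Far | 34 | 20.1 | about 102 |
| Near | 38 | 19.8 | about 103 |
| Right | 40 | 19.7 | about 98 |
| Left | 35 | 20.4 | 80–100 |

- **How the loads were found:** they are estimates from the moment read while turning. The readings scatter by up to about 0.05 N m, roughly 15 N each, so I fitted several together.
- **Least certain knob:** the left knob's second-pass readings disagreed somewhat. Its moment suggests about 80 N, while its angle past the bite suggests about 100 N. Both are within the firm range of 70–120 N.
- **Final picture:** the lid is in place and all four wings have turned. I took no close second look at the beaker, spare knob and seal ring; the gripper was never lowered near them. Wrist forces printed at the end of each move stayed under about 4 N.
- **Joint 7:** on the final retreat it reached −167.4°, right at its −167.45° limit. I turned it back to −151.6° before handing in. No reading showed it past the limit.

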